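# Filling-nozzle changeover: clear the tall parts, fit the nozzle, put the parts back

## Robot

A 6-joint arm with a two-finger parallel gripper is mounted at the origin on the work surface. World frame = base frame: x ahead of the robot, y to its left, z up, the work surface at z = 0. Lengths are in m, angles in rad, forces in N, time in s.
With the tool pointing down it reaches from about 0.225 to 0.875 m from the base axis. Payload 3.4 kg.
Tool frame: the origin (TCP) lies midway between the tips of the shut fingers; the grasp point (between the pads) lies behind it (manip.grip_point_offset is the z of the grasp point in the tool frame, in m); z points along the fingers, x is the direction in which the jaws open and shut, and the axes are right-handed (so a half turn about z gives the same grasp; the last joint's range is limited). The gripper opens to 85 mm and grips with 20 to 120 N. Pads are 22 mm wide; open, the fingers measure 114 mm over their backs; the gripper's body (76 mm by 85 mm) begins 54 mm behind the grasp point. The pads swing forward as they close: fully open they stand 13 mm farther back than shut.
Start: joints at [-1.435, 0.276, 1.505, -0, 1.361, -0.121], TCP at [0.146, -0.556, 0.195] pointing down, gripper open.
Joint ranges: [-2.89, 2.89], [-0.75, 2.08], [0.22, 2.7], [-1.18, 4.32], [0.11, 2.71], [-2.7, 2.7]. Speed limits (rad/s): [2.57, 2.57, 3.14, 3.14, 3.14, 3.14].

## Interface

Orientations are given as a unit quaternion [w, x, y, z].
In Python, from rig import manip, eyes, recognise, regions_of, mark_of gives the robot as it stands.
- The arm moves only by the shell command python3 -m inch 'ROWS' [FORCE]. ROWS is JSON, a list of rows, each a list of 5 numbers: the gripper command: -1 is shut, 1 is fully open, values between are in proportion, then the shift along the tool's x, y, z in mm, then the turn about the tool's z in degrees. A call has 1 to 20 rows; each row shifts and turns the pose as measured when the row begins, along the tool's axes as they then stand; what a row does not reach is not made up. A row lasts 1/12 s, in which the tool goes at most 41.7 mm and 7.16 degrees, less where a joint would pass 70% of its speed; a pose out of reach is approached as far as the arm can. A call with a gripper value outside its range is refused whole. The fingers move at their own pace and stop on an object; FORCE is the grip in N (left out, the last holds). Time passes only in rows, so rows that do not move let the fingers close. It gives the time, the measured TCP pose, the force and the opening at its end, in the units of the state.
- manip.get_state(): the state, without advancing time (a new reading comes with each control period).
- eyes.get_image(name): name is "side" or "top" or "wrist"; returns a dict with "frame" (420x560x3 uint8, red, green, blue), "K" (3x3 intrinsics, pixels), "rvec" (rotation vector, rad) and "tvec" (3), from world to camera coordinates, as OpenCV has them; the wrist camera has in their place "mount" (4x4, takes a point from camera to tool coordinates, whose origin is the TCP and whose axes are the tool frame's). Camera axes: x right, y down, z forward; pixel columns grow to the right and rows downward; lengths in m; the calibration is good to about 2 mm. A picture is of the moment at which its call begins: read the wrist's pose just before it. There is no depth.
- manip.sign_off(): hands the job in, once; it reports no verdict.
Trained networks look in a picture, given as the dict that the camera call returned (one of the last four; its "shot" number tells which), for a name from the list of things; names that differ only in an ending like _2 or _b are one class to them, and where a whole thing is asked for, a point or a joint stands for the part that bears it (a point fixed in the world has none). Each returns a list of dicts, best first, with "confidence" (0 to 1); they miss things now and then, are a little off and sometimes report something else, mostly with a low value. They report only what shows in the picture. A call takes as long as a camera call. They do not tell look-alikes from the thing itself.
- recognise(picture, target): "bbox" ([left, top, width, height] in pixels, round what is visible of it).
- regions_of(picture, target): "mask" (420x560 bool, what is visible of it) and "bbox" ([left, top, width, height] in pixels, round what is visible of it).
- mark_of(picture, target): "point" ([row, column] in pixels: a listed point, or the origin of a listed thing).
The state is a dict: "clock": time; "qpos": joint angles; "qd": joint speeds; "effort": joint torques, N m; "position": TCP position; "ee_rot": TCP orientation; "contact_force": force on the tool from outside, world axes, zero at the start; "moment": the same for the moment, N m; "width": finger opening in m.
Only numpy, scipy, OpenCV 4.12 (cv2) and the standard library are available. Lean on these libraries where they do the work, as an engineer would, in place of code of your own. Each camera call takes 0.05 s, during which the arm holds its last target.

## Task

The blue filling nozzle stands in the back row of the white divided parts tray, hemmed in by three tall machine parts (piston, sleeve and feed screw). Stand all three tall parts upright in the green side tray, then fit the nozzle, flange down, into the round recess of the forming station, and only after that stand each tall part back in the very compartment of the parts tray it came from. Never lay a tall part over, and leave the star knob and the hexagon nut lying in their compartments.

Things in the scene. Friction and masses are not known exactly. Their poses are not given: they have to be found in the camera images.
- nozzle_mid (a point): blue plastic filling nozzle, a hollow bush 50 mm high: at the bottom a flange 54 mm across and 10 mm high, above it a plain round body 46 mm across (grip it there, well above the flange), bore 32 mm. At the start it stands flange down in the back middle compartment. The point is its centre, 25 mm above its underside; z up, yaw without meaning.
- piston_mid (a point): tall part, the piston: bright metal rod 36 mm across with two black rings, foot 44 mm across, white hexagonal head 46 mm across flats (53 over corners), 30 mm high, at the top. 120 mm high in all. The point is its centre, 60 mm above its underside; the head's middle is 45 mm higher. z up; flats face its +y and -y, and every 60 degrees. Grip the head across flats.
- sleeve_mid (a point): tall part, the sleeve: bright metal tube 44 mm across, its bore closed at the top by a flush black plug, with a collar 50 mm across and 25 mm high at its top. 110 mm high in all. The point is its centre, 55 mm above its underside; the collar's middle is 42 mm higher. Round, z up, yaw without meaning. Grip it by the collar.
- screw_mid (a point): tall part, the feed screw: white plastic screw flights 40 mm across on a round foot 44 mm across, with a plain round steel shank 26 mm across and 35 mm high at the top. 125 mm high in all. The point is its centre, 62.5 mm above its underside; the shank's middle is 45 mm higher. Round, z up, yaw without meaning. Grip it by the shank.
- parts_tray: fixed white tray, 136 (its x) by 202 mm (its y), walls 4 mm, rim 16 and dividers 14 mm high; origin: centre of underside, floor 4 mm above it. Six compartments 62 mm square at x = -33 (front row), +33 (back row), y = -66, 0, +66 mm. Nozzle: back middle. Tall parts: back left, back right and front middle, in any order. Star knob and nut: front corners.
- side_tray: fixed empty green tray for setting parts aside, 260 mm (its x) by 126 mm (its y), wall 3 mm, rim 16 mm high, floor 3 mm above its origin. Origin: centre of its underside. Room for the three tall parts in a row along its x, about 85 mm apart. It may lie left or right of the parts tray.
- seat (a point): seat of the forming station: centre of the floor of the round recess, 68 mm across and 12 mm deep, in the middle of the station's round metal disc (180 mm across, top 54 mm above the bench, recess floor 42 mm). The nozzle's flange goes into it. Three black knobs with orange caps, 20 mm high, stand on the disc 76 mm from the centre. z up. Left or right of the parts tray.
- star_knob_mid (a point): black star knob with orange cap, 42 mm across, 30 mm high, lying in a front corner compartment; not to be moved. The point is its centre, 15 mm above its underside.
- hex_nut_mid (a point): steel hexagon nut, 40 mm across flats, 18 mm high, lying in the other front corner compartment; not to be moved. The point is its centre, 9 mm above its underside.
Mind the look-alikes: they are no part of the job. Leave any orange look-alike of the part that bears screw_mid alone.

How it is judged:
By the outcome, as a careful person would: the job done as asked, in the order asked, and still so for the second after the job is handed in, with the robot touching nothing.
It also fails if it takes over 125 s, if anything falls off the work surface, if the arm or the gripper's body presses on something with over 40 N, if the wrist force passes 120 N, or if a joint passes its speed limit or range.

## Working session

There is one attempt and no reset: what is moved stays moved. The work goes in short steps, Python scripts to look and compute and a shell command to move; the robot and the scene stay as the last step left them, time stands still between calls to the robot, and variables do not carry over. Pictures are saved under pics/ and viewed, and the job is handed in when it is done.

```bash
ls; mkdir -p pics
python3 - <<'E'
from rig import manip, eyes
import cv2
s=manip.get_state(); print({k:s[k] for k in s}); print(manip.grip_point_offset)
for n in ["side","top","wrist"]:
    d=eyes.get_image(n); cv2.imwrite(f"pics/{n}0.png",d["frame"][:,:,::-1])
    print(n,[ (k,d[k]) for k in d if k!="frame"])
E
```

```text
pics
{'clock': 0.0, 'qpos': array([-1.43495823e+00,  2.76618216e-01,  1.50616446e+00, -1.60571822e-05,
        1.36068780e+00, -1.20958818e-01]), 'qd': array([ 0.0010024 ,  0.00040465,  0.00042751, -0.00022849,  0.0007634 ,
        0.0019848 ]), 'effort': array([ 7.00025066e-04, -4.16766143e+01, -2.45802587e+01,  4.69669351e-05,
        1.11975460e-02, -1.78038260e-05]), 'position': array([ 0.14596951, -0.5555365 ,  0.19411405]), 'ee_rot': array([-6.53360814e-04,  7.91828883e-01, -6.10742285e-01, -6.74341146e-04]), 'contact_force': array([ 0.29563729,  0.47197026, -0.89591963]), 'moment': array([0.00778738, 0.05358888, 0.03230046]), 'width': 0.08535079887208494}
-0.0187
side [('K', array([[444.79191116,   0.        , 281.81654251],
       [  0.        , 444.79191116, 209.96103776],
       [  0.        ,   0.        ,   1.        ]])), ('rvec', array([ 0.84560857, -2.57887561,  1.0586323 ])), ('tvec', array([0.44965471, 0.26726435, 0.6917292 ])), ('shot', 1)]
top [('K', array([[386.37892874,   0.        , 286.426228  ],
       [  0.        , 386.37892874, 206.69993108],
       [  0.        ,   0.        ,   1.        ]])), ('rvec', array([ 2.15789457, -2.16571268,  0.18195973])), ('tvec', array([-0.00383149,  0.56467499,  0.7445729 ])), ('shot', 2)]
wrist [('K', array([[315.58341602,   0.        , 276.05214792],
       [  0.        , 315.58341602, 210.60070513],
       [  0.        ,   0.        ,   1.        ]])), ('mount', array([[ 9.99999059e-01,  1.14254133e-03, -7.59495418e-04,
        -5.77312598e-04],
       [-8.81557561e-04,  9.59297017e-01,  2.82397693e-01,
        -7.10639923e-02],
       [ 1.05123272e-03, -2.82396758e-01,  9.59297121e-01,
        -1.78437084e-01],
       [ 0.00000000e+00,  0.00000000e+00,  0.00000000e+00,
         1.00000000e+00]])), ('shot', 3)]
```

View pics/side0.png

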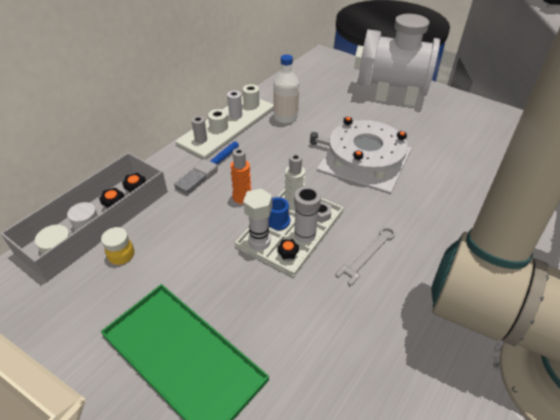

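View pics/top0.png

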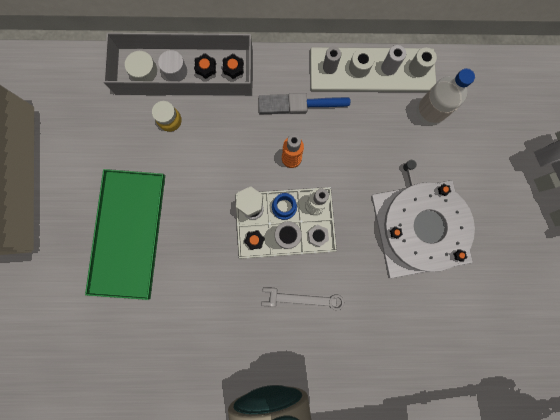

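View pics/wrist0.png

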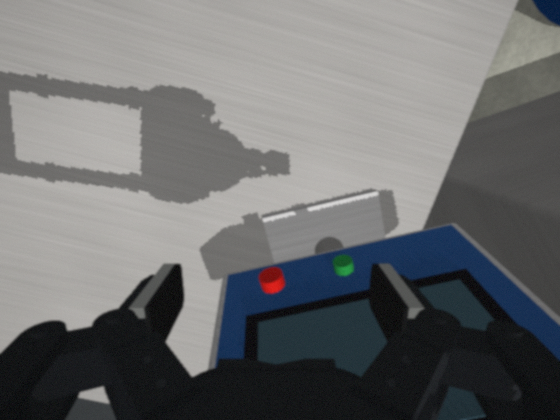

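The top view (image up = world +x, image left = +y) shows the piston's hex head at (250,203), the nozzle at (285,207), the screw at (318,200) and the sleeve at (288,236). The knob is at (254,240) and the nut at (319,236). The green tray is at (126,235) and the station at (431,227). The orange look-alike of the screw is at (293,152), outside the tray.

```bash
cat > h.py <<'E'
import numpy as np, cv2
from scipy.spatial.transform import Rotation as R
from rig import manip, eyes, recognise, regions_of, mark_of
def cam(d, st=None):
    """returns K, Rcw (cam->world), origin"""
    K=d["K"]
    if "mount" in d:
        q=st["ee_rot"]; Rt=R.from_quat([q[1],q[2],q[3],q[0]]).as_matrix()
        M=d["mount"]; return K, Rt@M[:3,:3], Rt@M[:3,3]+st["position"]
    Rc=R.from_rotvec(d["rvec"]).as_matrix(); return K, Rc.T, -Rc.T@d["tvec"]
def ray(c,rc):
    K,Rw,o=c; v=Rw@np.linalg.inv(K)@np.array([rc[1],rc[0],1.]); return o,v/np.linalg.norm(v)
def tri(obs):
    A=np.zeros((3,3));b=np.zeros(3);L=[]
    for c,rc in obs:
        o,v=ray(c,rc);P=np.eye(3)-np.outer(v,v);A+=P;b+=P@o;L.append((o,P))
    p=np.linalg.solve(A,b);return p,max(np.linalg.norm(P@(p-o)) for o,P in L)
def onz(c,rc,z):
    o,v=ray(c,rc);return o+v*(z-o[2])/v[2]
def proj(c,p):
    K,Rw,o=c; q=K@(Rw.T@(np.asarray(p)-o)); return q[1]/q[2],q[0]/q[2]
E
python3 - <<'E'
from h import *
np.set_printoptions(precision=4,suppress=True)
dt=eyes.get_image("top"); ds=eyes.get_image("side"); ct,cs=cam(dt),cam(ds)
np.savez("frames0.npz",top=dt["frame"],side=ds["frame"])
for n in ["nozzle_mid","piston_mid","sleeve_mid","screw_mid","parts_tray","side_tray","seat","star_knob_mid","hex_nut_mid"]:
    a=mark_of(dt,n);b=mark_of(ds,n)
    print(n,[(np.round(x["point"]),round(x["confidence"],2)) for x in a],[(np.round(x["point"]),round(x["confidence"],2)) for x in b])
    best=[]
    for x in a[:4]:
        for y in b[:4]:
            p,e=tri([(ct,x["point"]),(cs,y["point"])])
            if e<.008: print("   ",p,round(e,4))
E
```

```text
nozzle_mid [(array([205., 285.]), 0.94)] [(array([216., 278.]), 0.96)]
    [ 0.5699 -0.0047  0.0156] 0.001
piston_mid [(array([208., 250.]), 0.89)] [(array([220., 260.]), 0.7)]
    [0.5599 0.0654 0.0691] 0.0009
sleeve_mid [(array([234., 287.]), 0.87)] [(array([215., 304.]), 0.68), (array([182., 295.]), 0.27)]
    [ 0.5086 -0.006   0.055 ] 0.0002
screw_mid [(array([151., 291.]), 0.89), (array([199., 321.]), 0.64)] [(array([175., 242.]), 0.57)]
    [ 0.6725 -0.0147  0.067 ] 0.0008
parts_tray [(array([225., 289.]), 0.86)] [(array([229., 289.]), 0.72), (array([213., 306.]), 0.32)]
    [ 0.5371 -0.0095 -0.0096] 0.0062
side_tray [(array([231., 127.]), 0.59)] []
seat [(array([225., 428.]), 0.86)] [(array([143., 368.]), 0.85)]
    [ 0.524  -0.2926  0.0473] 0.0019
star_knob_mid [(array([240., 256.]), 0.71)] [(array([252., 286.]), 0.94)]
    [0.5018 0.0579 0.007 ] 0.0025
hex_nut_mid [(array([236., 317.]), 0.85)] [(array([206., 320.]), 0.61)]
    [ 0.5071 -0.0672  0.0293] 0.0009
```

Run:
```python
from h import *
f=np.load("frames0.npz");t=f["top"][:,:,::-1];s=f["side"][:,:,::-1]
def crop(im,x0,y0,w,h,k,n):
    cv2.imwrite(n,cv2.resize(im[y0:y0+h,x0:x0+w],None,fx=k,fy=k,interpolation=cv2.INTER_CUBIC))
crop(t,225,130,130,140,5.7/1.35,"pics/t_tray.png")
crop(t,80,160,95,145,4,"pics/t_side.png")
crop(t,365,150,120,130,4.5,"pics/t_stat.png")
crop(s,220,140,140,130,4.5,"pics/s_tray.png")
```

```text
(no output)
```

View pics/t_tray.png

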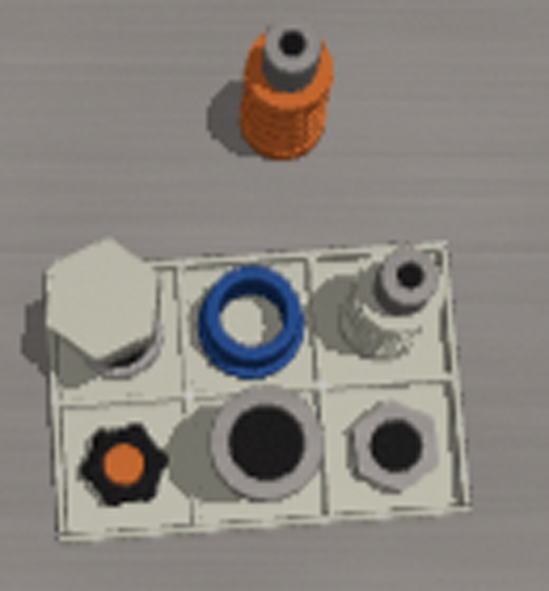

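View pics/t_side.png

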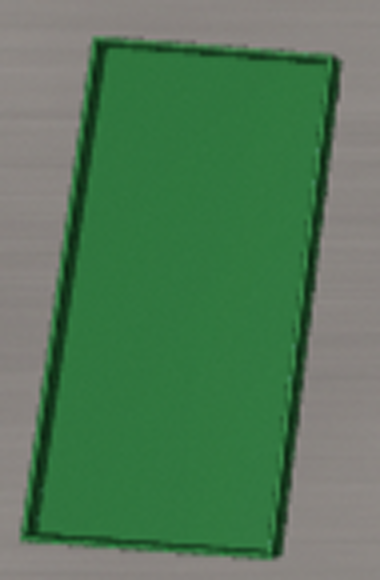

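View pics/t_stat.png

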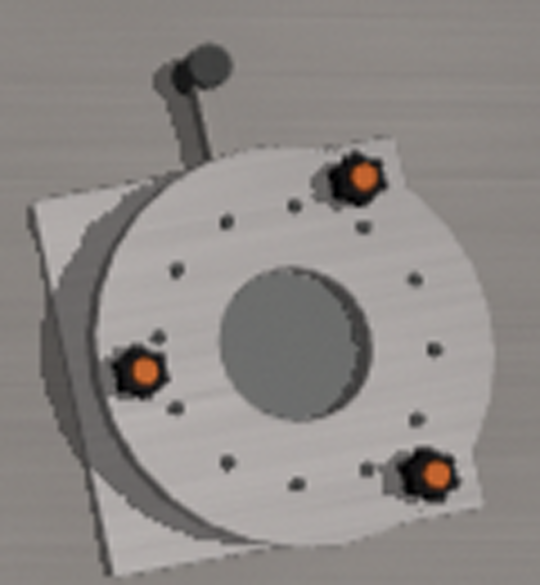

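View pics/s_tray.png

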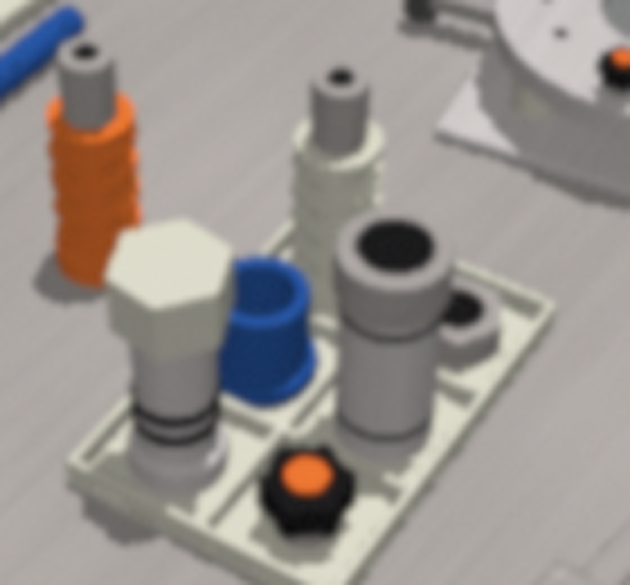

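Run:
```python
from h import *
from rig import eyes
from scipy.optimize import least_squares
np.set_printoptions(precision=4,suppress=True)
dt=eyes.get_image("top"); ds=eyes.get_image("side"); ct,cs=cam(dt),cam(ds)
T=lambda x,y:(130+y/(5.7/1.35)-.4,225+x/(5.7/1.35)-.4)
S=lambda x,y:(140+y/4.5-.4,220+x/4.5-.4)
for n,a,b in [("sleeve",(266,441),(395,245)),("screw",(409,275),(340,77)),("piston",(103,300),(170,262)),("nozzle",(251,309),(268,284)),("orange",(293,43),(85,51)),("knob",(125,464),(307,474)),("nut",(396,443),(460,308))]:
    print(n,*tri([(ct,T(*a)),(cs,S(*b))]), onz(ct,T(*a),{"sleeve":.114,"screw":.129,"piston":.124,"nozzle":.054,"orange":.125,"knob":.034,"nut":.022}[n]))
for n,ptsx,f,hx,hy in [("parts",[(447,241),(469,510),(62,541)],T,.068,.101),("side",[(93,39),(340,59),(280,557),(22,542)],lambda x,y:(160+y/4-.4,80+x/4-.4),.13,.063)]:
    P=np.array([onz(ct,f(*p),.016)[:2] for p in ptsx]); print(n,P)
    L=np.array([[hx,hy],[hx,-hy],[-hx,-hy],[-hx,hy]])[-len(ptsx):] if n=="side" else np.array([[hx,-hy],[-hx,-hy],[-hx,hy]])
    def r(q):
        c,s=np.cos(q[2]),np.sin(q[2]);return (L@np.array([[c,s],[-s,c]])+q[:2]-P).ravel()
    q=least_squares(r,[*P.mean(0),0]); print(q.x,np.degrees(q.x[2]),q.fun)
P=lambda x,y:(150+y/4.5-.4,365+x/4.5-.4)
print("seat",onz(ct,P(296,344),.054),[onz(ct,P(*p),.054)[:2] for p in [(220,344),(372,344),(296,266),(296,421)]])
```

```text
sleeve [ 0.5039 -0.0057  0.1131] 0.00021048622066744736 [ 0.504  -0.0056  0.114 ]
screw [ 0.5742 -0.0669  0.1277] 0.00014346158398108308 [ 0.5738 -0.0668  0.129 ]
piston [0.5645 0.0645 0.1227] 0.0004654424885941784 [0.5639 0.0642 0.124 ]
nozzle [ 0.568  -0.0018  0.0566] 0.0023680661944955436 [ 0.5705 -0.0008  0.054 ]
orange [ 0.6783 -0.0181  0.1239] 0.00019309568252754336 [ 0.6778 -0.0182  0.125 ]
knob [0.4992 0.0595 0.0332] 0.00034921873461899014 [0.4988 0.0593 0.034 ]
nut [ 0.5083 -0.0727  0.0196] 0.001200544401245981 [ 0.5092 -0.0719  0.022 ]
parts [[ 0.6106 -0.0999]
 [ 0.4767 -0.1078]
 [ 0.4627  0.0905]]
[ 0.537  -0.004   0.0672] 3.8530698565811776 [ 0.0011 -0.0002 -0.0007 -0.0015 -0.0003  0.0017]
side [[0.6475 0.3772]
 [0.6369 0.2487]
 [0.3819 0.2688]
 [0.3903 0.3968]]
[ 0.5142  0.3229 -0.0767] -4.3932817123113495 [ 0.0011 -0.0015  0.002   0.0014 -0.0022  0.0012 -0.0009 -0.0011]
seat [ 0.5231 -0.2931  0.054 ] [array([ 0.5232, -0.259 ]), array([ 0.523 , -0.3273]), array([ 0.5581, -0.2951]), array([ 0.489 , -0.2911])]
```

```bash
python3 - <<'E'
from h import *
from rig import eyes
np.set_printoptions(precision=4,suppress=True)
dt=eyes.get_image("top"); ct=cam(dt)
T=lambda x,y:(130+y/(5.7/1.35)-.4,225+x/(5.7/1.35)-.4)
V=np.array([onz(ct,T(*p),.124)[:2] for p in [(107,237),(158,275),(152,326),(102,362),(45,315),(50,268)]])
c=V.mean(0);print(c,np.linalg.norm(V-c,axis=1)); a=np.degrees(np.arctan2(*(V-c).T[::-1]));print(a, [(x+30)%60-30 for x in a])
E
python3 -m inch '[[1,0,0,-20,5],[1,0,0,-20,5],[1,0,0,-20,5],[1,0,0,0,0]]' 40
```

```text
[0.5652 0.0645] [0.0262 0.0256 0.0247 0.028  0.0256 0.0258]
[  -3.9019  -68.1134 -120.5742 -179.8571  107.6272   60.7066] [np.float64(-3.901870366752995), np.float64(-8.113391012850627), np.float64(-0.5742412068553193), np.float64(0.14294205647703961), np.float64(-12.372848717610054), np.float64(0.706564184226977)]
clock: 1.63
position: [0.1458, -0.5549, 0.2552]
ee_rot: [0.002, -0.701, 0.713, 0.002]
contact_force: [0.6, -1.1, 0.5]
width: 0.0851
```

```bash
python3 -m inch '[[1,-20,-12,0,0],[1,-34,-22,0,0],[1,-34,-22,0,0],[1,-34,-22,0,0],[1,-34,-22,0,0],[1,-34,-22,0,0],[1,-34,-22,0,0],[1,-34,-22,0,0],[1,-34,-22,0,0],[1,-34,-22,0,0],[1,-34,-22,0,0],[1,-34,-22,0,0],[1,-34,-22,0,0],[1,-34,-22,0,0],[1,-34,-22,0,0],[1,-34,-22,0,0],[1,-34,-22,0,0],[1,-34,-22,0,0],[1,-20,-14,0,3],[1,0,0,0,0]]'
```

```text
clock: 3.3
position: [0.5556, 0.0815, 0.2409]
ee_rot: [0.0, -0.691, 0.723, 0.004]
contact_force: [-0.2, 0.0, 0.5]
width: 0.0853
```

Run:
```python
from h import *
np.set_printoptions(precision=4,suppress=True)
s=manip.get_state(); d=eyes.get_image("wrist"); c=cam(d,s)
print(s["position"],s["ee_rot"])
im=d["frame"][:,:,::-1].copy()
for n,p in dict(piston=(.5645,.0643,.124),sleeve=(.504,-.0057,.114),screw=(.574,-.067,.129),noz=(.5700,-.0018,.054)).items():
    r,q=proj(c,p); cv2.drawMarker(im,(int(q),int(r)),(0,0,255),0,12,1); print(n,r,q)
cv2.imwrite("pics/w1.png",im)
```

```text
[0.5556 0.0815 0.2409] [ 0.0003 -0.6914  0.7225  0.0041]
piston 184.02082298829 295.075488525821
sleeve 236.72185306156254 363.9115702084776
screw 169.1659870191259 437.912245392281
noz 164.43236735543138 349.1386359564573
```

View pics/w1.png

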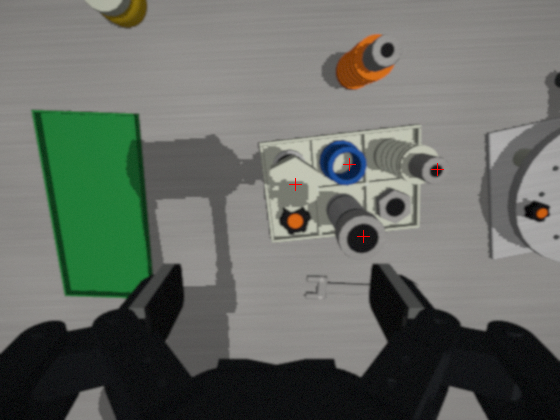

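The projections of my measured points (red crosses) land on the piston head (184,295), sleeve plug (237,364), screw shank (169,438) and nozzle (164,349). I'll check the hexagon's orientation next.

Run:
```python
import cv2
im=cv2.imread("pics/w1.png")[140:225,250:340]
cv2.imwrite("pics/w1c.png",cv2.resize(im,None,fx=7,fy=7,interpolation=cv2.INTER_CUBIC))
```

```text
(no output)
```

View pics/w1c.png

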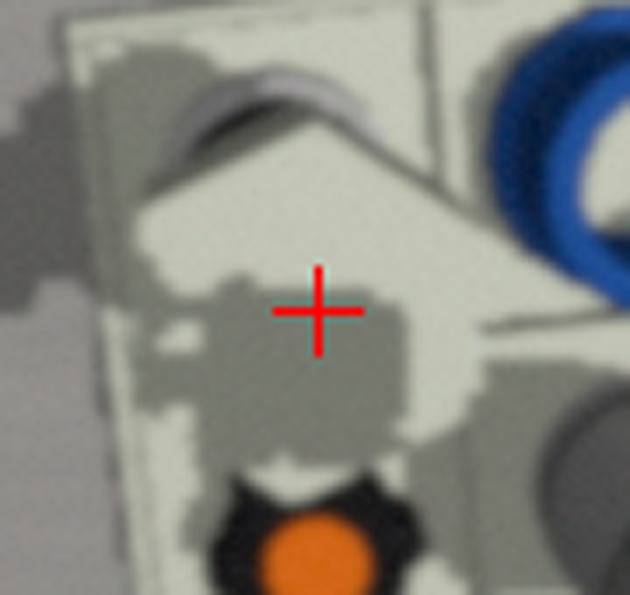

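```bash
python3 -m inch '[[1,17,-10,0,2],[1,0,0,10,0],[1,0,0,20,0],[1,0,0,20,0],[1,0,0,20,0],[1,0,0,0,0]]'
```

```text
clock: 3.85
position: [0.5574, 0.0584, 0.1652]
ee_rot: [-0.004, -0.681, 0.732, 0.005]
contact_force: [-0.2, 0.3, -0.5]
width: 0.0852
```

```bash
python3 -m inch '[[1,0,0,0,0]]'
python3 - <<'E'
from h import *
for i in range(1):
    s=manip.get_state();q=s["ee_rot"];print(s["position"],q,R.from_quat([q[1],q[2],q[3],q[0]]).as_matrix().round(4),s["qd"].round(3))
E
```

```text
clock: 3.93
position: [0.556, 0.0576, 0.1645]
ee_rot: [-0.005, -0.681, 0.732, 0.006]
contact_force: [0.0, 0.6, 0.5]
width: 0.0856
[0.55603875 0.05755641 0.16451733] [-0.00463055 -0.68112274  0.73213055  0.0059356 ] [[-0.0721 -0.9973 -0.0149]
 [-0.9974  0.0721  0.0024]
 [-0.0013  0.015  -0.9999]] [-0.018  0.01   0.063 -0.002 -0.005 -0.013]
```

```bash
python3 -m inch '[[1,0,0,0,0]]'; python3 -m inch '[[1,7,-9,0,0]]';python3 -m inch '[[1,0,0,0,0]]'; python3 -m inch '[[1,0,0,0,0]]'
```

```text
clock: 4.02
position: [0.5551, 0.0569, 0.1645]
ee_rot: [-0.005, -0.681, 0.732, 0.006]
contact_force: [0.1, -0.2, -0.0]
width: 0.0858
clock: 4.1
position: [0.5623, 0.0498, 0.1653]
ee_rot: [-0.005, -0.681, 0.732, 0.007]
contact_force: [0.5, 0.2, -0.0]
width: 0.085
clock: 4.18
position: [0.5647, 0.0481, 0.1664]
ee_rot: [-0.004, -0.681, 0.732, 0.005]
contact_force: [-0.5, -0.2, -0.2]
width: 0.085
clock: 4.27
position: [0.5656, 0.0477, 0.1674]
ee_rot: [-0.003, -0.681, 0.732, 0.004]
contact_force: [-0.0, -0.0, -0.1]
width: 0.0851
```

```bash
python3 -m inch '[[1,-14,1,0,0],[1,0,0,0,0],[1,0,0,0,0]]'
```

```text
clock: 4.52
position: [0.5675, 0.0625, 0.1694]
ee_rot: [-0.002, -0.681, 0.732, 0.003]
contact_force: [-0.3, -0.6, -0.3]
width: 0.0854
```

```bash
python3 -m inch '[[1,-1,1,18,0],[1,-1,1,18,0],[1,0,0,18,0],[1,0,0,15,0],[1,0,0,5,0],[1,0,0,0,0]]'
```

```text
clock: 5.02
position: [0.5675, 0.0672, 0.096]
ee_rot: [0.001, -0.682, 0.731, 0.001]
contact_force: [0.0, -0.3, -0.2]
width: 0.0857
```

```bash
python3 -m inch '[[1,2,3,6,0],[1,0,0,1,0],[1,0,0,0,0]]'
```

```text
clock: 5.27
position: [0.5651, 0.0657, 0.0899]
ee_rot: [0.002, -0.683, 0.731, -0.0]
contact_force: [-0.3, 0.1, -0.0]
width: 0.0856
```

```bash
python3 -m inch '[[1,0,0,3,0],[-1,0,0,0,0],[-1,0,0,0,0],[-1,0,0,0,0],[-1,0,0,0,0],[-1,0,0,0,0],[-1,0,0,0,0],[-1,0,0,0,0]]' 70
```

```text
clock: 5.93
position: [0.5673, 0.0655, 0.0895]
ee_rot: [0.004, -0.683, 0.731, -0.002]
contact_force: [-0.0, -0.1, 0.3]
width: 0.0006
```

Run:
```python
from h import *
for n in ["side","wrist","top"]:
    d=eyes.get_image(n); cv2.imwrite(f"pics/{n}2.png",d["frame"][:,:,::-1])
print(manip.get_state()["position"],manip.get_state()["width"])
```

```text
[0.56723405 0.06545255 0.08945413] -0.00030665895858218755
```

View pics/side2.png

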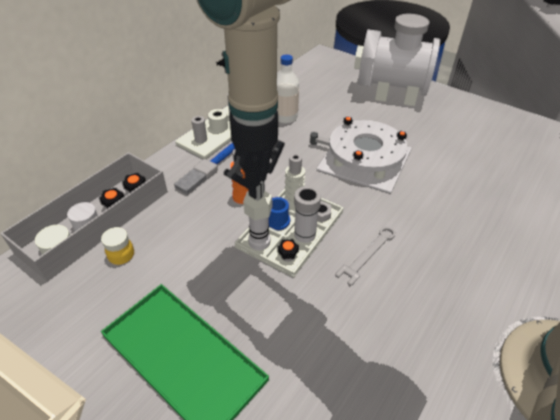

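View pics/wrist2.png

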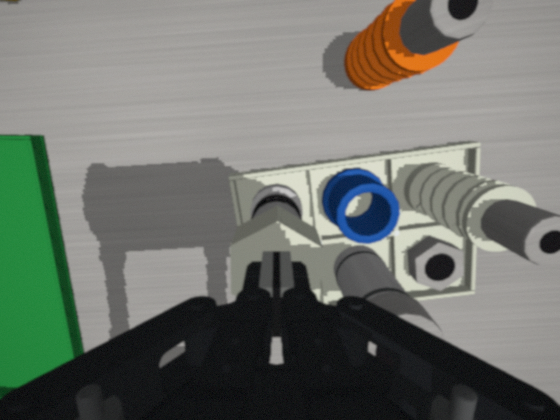

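Run:
```python
from h import *
s=manip.get_state(); q=s["ee_rot"]; print(s["position"],q)
for n in ["side","wrist"]:
    d=eyes.get_image(n); c=cam(d,s); im=d["frame"][:,:,::-1].copy()
    r,k=proj(c,s["position"]); r2,k2=proj(c,(.5645,.0643,.124)); print(n,r,k,r2,k2)
    for (a,b),col in (((r,k),(0,0,255)),((r2,k2),(255,0,0))): cv2.drawMarker(im,(int(round(b)),int(round(a))),col,0,10,1)
    x0,y0,w,h=(205,120,120,120) if n=="side" else (200,170,160,130)
    cv2.imwrite(f"pics/{n}3.png",cv2.resize(im[y0:y0+h,x0:x0+w],None,fx=4.5,fy=4.5,interpolation=cv2.INTER_CUBIC))
```

```text
[0.56723405 0.06545255 0.08945413] [ 0.00362097 -0.68262772  0.73075396 -0.00222211]
side 210.51752723676353 256.73018363175964 197.31064127376177 257.7003853501569
wrist 239.6020147323533 276.75780381532826 269.4867012251576 279.32852564355034
```

View pics/side3.png

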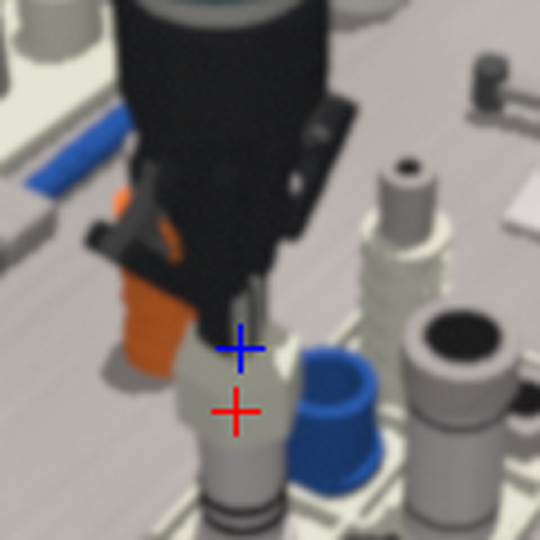

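View pics/wrist3.png

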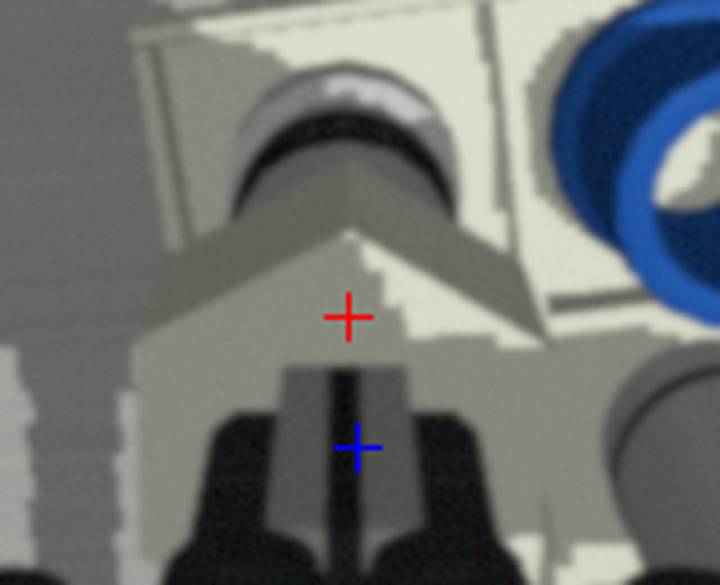

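Run:
```python
from h import *
s=manip.get_state(); d=eyes.get_image("wrist"); K=d["K"];M=np.linalg.inv(d["mount"])
for z in [0,-.01,-.0187,-.03,-.04]:
    p=M@[0,0,z,1]; u=K@p[:3]; print(z,u[:2]/u[2],p[2])
c=cam(d,s)
for dz in [0,.02,.035]:
    c2=(c[0],c[1],c[2]+[0,0,dz])
    for nm,p in dict(vert=(.5645+.0265,.0643,.124),noz=(.57,-.0018,.054),screw=(.574,-.067,.129)).items(): print(dz,nm,np.round(proj(c2,p)))
q=s["qpos"];print(q)
```

```text
0 [276.75779726 239.6020431 ] 0.1912133378977224
-0.01 [276.77724644 246.04625759] 0.1816213261949649
-0.0187 [276.79591883 252.23308951] 0.1732762760135659
-0.03 [276.82303573 261.21789296] 0.16243730278944996
-0.04 [276.85024073 270.2318852 ] 0.15284529108669245
0 vert [219. 276.]
0 noz [212. 372.]
0 screw [239. 557.]
0.02 vert [208. 276.]
0.02 noz [205. 364.]
0.02 screw [226. 525.]
0.035 vert [201. 276.]
0.035 noz [200. 359.]
0.035 screw [217. 505.]
[-0.00820674  0.34310735  1.68349941  0.00199942  1.10679094  1.62974828]
```

The gripper shut without touching anything. The pictures show the shut tips ending on top of the head at about z 0.128, although the state gives TCP z = 0.0895. I'll raise the gripper clear and measure the real tip position.

```bash
python3 -m inch '[[-1,0,0,-15,0],[-1,0,0,-15,0],[-1,0,0,-15,0],[-1,0,0,0,0],[-1,0,0,0,0]]'
python3 - <<'E'
from h import *
s=manip.get_state(); q=s["ee_rot"]; Rt=R.from_quat([q[1],q[2],q[3],q[0]]).as_matrix(); print(s["position"],s["width"])
for n in ["side","wrist"]:
    d=eyes.get_image(n); c=cam(d,s); im=d["frame"][:,:,::-1].copy()
    x0,y0,w,h=(205,100,120,120) if n=="side" else (200,190,160,130)
    im=cv2.resize(im[y0:y0+h,x0:x0+w],None,fx=4.5,fy=4.5,interpolation=cv2.INTER_CUBIC)
    for z,col in ((0,(0,0,255)),(-.02,(0,255,255)),(-.04,(255,0,0))):
        r,k=proj(c,s["position"]+Rt[:,2]*z); print(n,z,r,k)
        cv2.drawMarker(im,(int((k-x0)*4.5),int((r-y0)*4.5)),col,0,12,1)
    cv2.imwrite(f"pics/{n}4.png",im)
E
```

```text
clock: 6.65
position: [0.5656, 0.0654, 0.1344]
ee_rot: [0.002, -0.683, 0.731, -0.001]
contact_force: [-0.9, -0.2, -0.9]
width: -0.0002
[0.56555012 0.06538093 0.13435635] -0.00015579272753553236
side 0 193.1996562979546 256.67774179062377
side -0.02 184.86253818403483 256.3557518969242
side -0.04 176.2125838589117 256.02167987880046
wrist 0 239.6060929604311 276.7566884323186
wrist -0.02 253.21378534319055 276.7977361269952
wrist -0.04 270.23740584217865 276.8490879915787
```

View pics/side4.png

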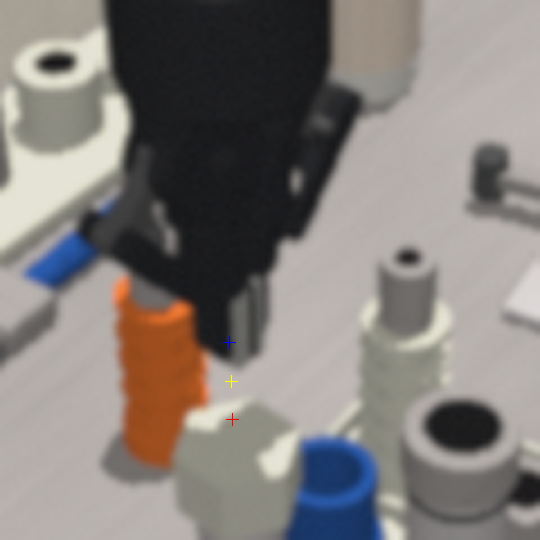

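View pics/wrist4.png

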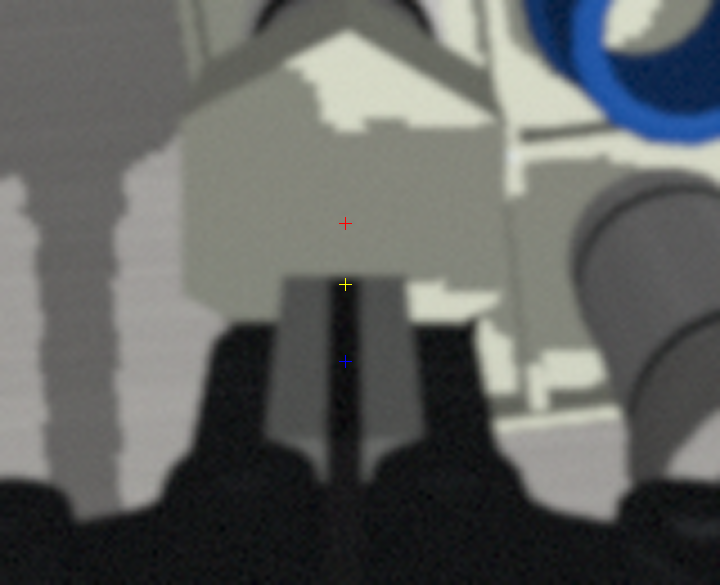

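The reported TCP lies about 35 mm beyond the real fingertips: in the side view the tips fall between my −20 mm and −40 mm axis marks. I'll take the real tip height as reported z + 35 mm. Next I'll open, go down to about z 0.055 and check from the side before closing.

```bash
python3 -m inch '[[1,0,0,0,0],[1,0,0,0,0],[1,0,0,0,0],[1,0,0,0,0],[1,0,0,0,0],[1,0,0,15,0],[1,0,0,15,0],[1,0,0,15,0],[1,0,0,10,0],[1,0,0,5,0],[1,0,0,0,0]]'
python3 - <<'E'
from h import *
s=manip.get_state(); q=s["ee_rot"]; Rt=R.from_quat([q[1],q[2],q[3],q[0]]).as_matrix(); print(s["position"],s["width"])
for n in ["side","wrist"]:
    d=eyes.get_image(n); c=cam(d,s); im=d["frame"][:,:,::-1].copy()
    x0,y0,w,h=(205,120,120,120) if n=="side" else (100,170,360,200)
    k=4.5 if n=="side" else 2.2
    cv2.imwrite(f"pics/{n}5.png",cv2.resize(im[y0:y0+h,x0:x0+w],None,fx=k,fy=k,interpolation=cv2.INTER_CUBIC))
E
```

```text
clock: 7.67
position: [0.5641, 0.0655, 0.0683]
ee_rot: [0.0, -0.683, 0.731, 0.001]
contact_force: [0.4, -0.2, -0.4]
width: 0.0853
[0.56411589 0.06547555 0.06828215] 0.08534166317764534
```

View pics/side5.png

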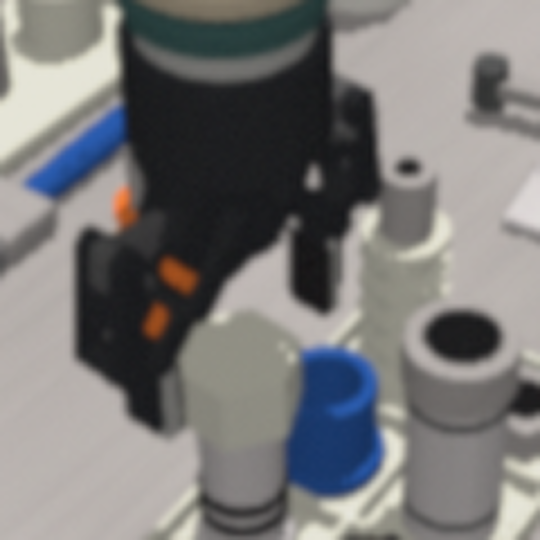

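View pics/wrist5.png

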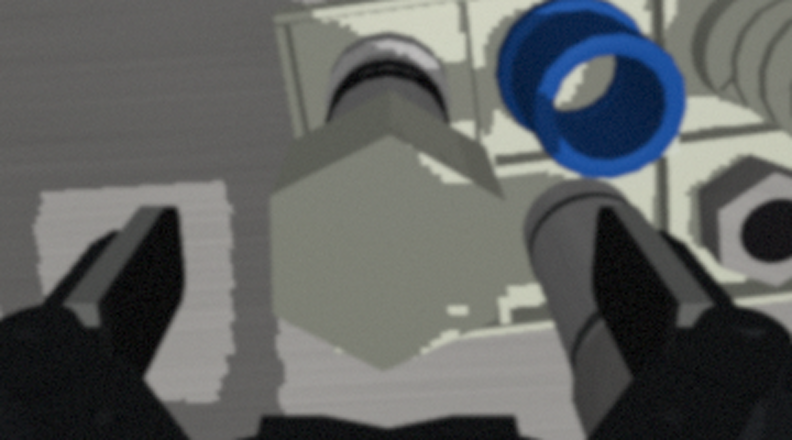

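```bash
python3 -m inch '[[1,0,0,8,0],[1,0,0,2,0],[-1,0,0,0,0],[-1,0,0,0,0],[-1,0,0,0,0],[-1,0,0,0,0],[-1,0,0,0,0],[-1,0,0,0,0]]' 70
```

```text
clock: 8.43
position: [0.5678, 0.0656, 0.0616]
ee_rot: [0.004, -0.683, 0.731, -0.002]
contact_force: [0.4, 0.2, 1.2]
width: 0.0449
```

```bash
python3 -m inch '[[-1,0,0,-8,0],[-1,0,0,-15,0],[-1,0,0,-20,0],[-1,0,0,-10,0],[-1,0,0,0,0]]'
python3 - <<'E'
from h import *
d=eyes.get_image("side"); cv2.imwrite(f"pics/side6.png",cv2.resize(d["frame"][90:250,190:350,::-1],None,fx=3.5,fy=3.5))
E
```

```text
clock: 8.85
position: [0.5628, 0.0655, 0.1138]
ee_rot: [-0.001, -0.683, 0.731, 0.002]
contact_force: [0.4, 0.8, -4.6]
width: 0.0445
```

View pics/side6.png

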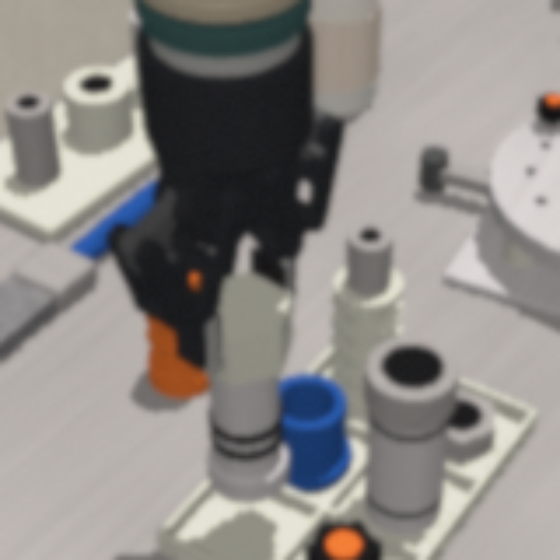

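```bash
python3 -m inch '[[-1,-10,-1,-5,0],[-1,-20,-2,0,0],[-1,-28,-3,0,0],[-1,-30,-3,0,0],[-1,-30,-3,0,0],[-1,-30,-3,0,0],[-1,-30,-3,0,0],[-1,-28,-3,0,0],[-1,-18,-1,0,0],[-1,-8,0,0,0],[-1,0,0,0,0],[-1,0,0,0,0]]'
```

```text
clock: 9.9
position: [0.5933, 0.3113, 0.1065]
ee_rot: [-0.009, -0.682, 0.732, 0.009]
contact_force: [-0.0, -1.3, -4.4]
width: 0.0447
```

```bash
python3 -m inch '[[-1,-4,-6,0,0],[-1,0,0,0,0],[-1,0,0,0,0]]'
python3 - <<'E'
from h import *
d=eyes.get_image("side"); cv2.imwrite(f"pics/side7.png",d["frame"][:,:,::-1])
s=manip.get_state();print(s["position"],s["ee_rot"])
E
```

```text
clock: 10.15
position: [0.5989, 0.3118, 0.1054]
ee_rot: [-0.012, -0.681, 0.732, 0.009]
contact_force: [-0.0, 0.0, -5.1]
width: 0.0447
[0.599304   0.31159672 0.10546397] [-0.01132903 -0.68080995  0.73232366  0.00845749]
```

View pics/side7.png

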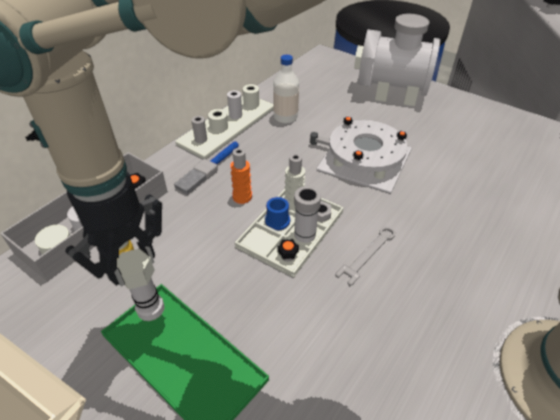

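```bash
python3 -m inch '[[-1,-3,-2,10,0],[-1,0,0,12,0],[-1,0,0,10,0],[-1,0,0,4,0],[-1,0,0,0,0]]'
```

```text
clock: 10.62
position: [0.6021, 0.3115, 0.0675]
ee_rot: [-0.011, -0.679, 0.734, 0.008]
contact_force: [-0.1, 0.1, -4.1]
width: 0.0446
```

```bash
python3 -m inch '[[-1,-1,0,3,0],[-1,0,0,2,0],[-1,0,0,1,0]]'; python3 -m inch '[[-1,0,0,1,0],[-1,0,0,0,0]]'
```

```text
clock: 10.87
position: [0.6022, 0.3122, 0.0611]
ee_rot: [-0.011, -0.679, 0.734, 0.008]
contact_force: [-2.0, -1.2, 2.0]
width: 0.045
clock: 11.03
position: [0.6026, 0.3123, 0.0617]
ee_rot: [-0.01, -0.679, 0.734, 0.007]
contact_force: [0.7, 0.4, -3.9]
width: 0.0446
```

```bash
python3 -m inch '[[-1,0,0,2,0],[0.5,0,0,0,0],[1,0,0,0,0],[1,0,0,0,0],[1,0,0,0,0],[1,0,0,-8,0],[1,0,0,-20,0],[1,0,0,-30,0],[1,0,0,-30,0],[1,0,0,-20,0],[1,0,0,0,0]]'
python3 - <<'E'
from h import *
for n in ["side","top"]:
    d=eyes.get_image(n); cv2.imwrite(f"pics/{n}8.png",d["frame"][:,:,::-1])
E
```

```text
clock: 11.95
position: [0.607, 0.3138, 0.1771]
ee_rot: [-0.007, -0.679, 0.734, 0.006]
contact_force: [0.4, 0.6, 0.9]
width: 0.0853
```

View pics/side8.png

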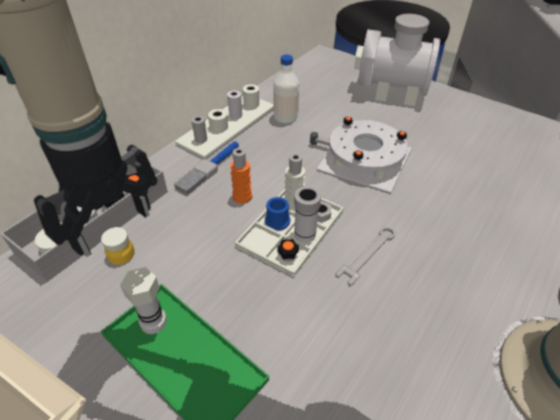

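```bash
python3 -m inch '[[1,15,4,0,0],[1,28,7,0,0],[1,36,9,0,0],[1,38,9,0,0],[1,38,9,0,0],[1,38,9,0,0],[1,38,9,0,0],[1,36,9,0,0],[1,25,6,0,0],[1,12,3,0,0],[1,4,0,0,0],[1,0,0,0,0],[1,0,0,0,0]]'
```

```text
clock: 13.13
position: [0.4878, 0.001, 0.153]
ee_rot: [-0.024, -0.68, 0.732, 0.021]
contact_force: [0.3, -0.4, 0.3]
width: 0.0854
```

```bash
python3 -m inch '[[1,0,0,0,0],[1,0,0,0,0],[1,0,0,0,0],[1,0,0,0,0],[1,0,0,0,0],[1,0,0,0,0]]';python3 -m inch '[[1,0,0,0,0],[1,0,0,0,0],[1,0,0,0,0],[1,0,0,0,0],[1,0,0,0,0],[1,0,0,0,0]]'
python3 - <<'E'
from h import *
s=manip.get_state();print(s["qpos"],s["qd"],s["effort"])
E
```

```text
clock: 13.63
position: [0.4889, 0.0058, 0.1514]
ee_rot: [-0.024, -0.683, 0.73, 0.022]
contact_force: [0.2, -0.1, -0.2]
width: 0.0854
clock: 14.13
position: [0.4892, 0.0062, 0.1517]
ee_rot: [-0.024, -0.683, 0.73, 0.022]
contact_force: [-0.2, -0.4, 0.5]
width: 0.0854
[-0.12258774  0.21636627  1.70177023 -0.00879065  1.28794291  1.51744788] [-2.59358407e-03 -5.81144987e-04 -4.88832136e-04 -1.06770880e-03
 -2.95179448e-04  3.75804081e-05] [ 2.82331626e-02 -3.62165451e+01 -2.27826834e+01 -4.12538031e-02
  3.57196955e-01 -2.01065285e-05]
```

```bash
python3 -m inch '[[1,6,-12,0,0],[1,0,0,0,0],[1,0,0,0,0],[1,0,0,0,0]]';python3 -m inch '[[1,0,-10,-10,0],[1,0,0,0,0],[1,0,0,0,0],[1,0,0,0,0]]'
```

```text
clock: 14.47
position: [0.5026, -0.0017, 0.151]
ee_rot: [-0.024, -0.683, 0.73, 0.022]
contact_force: [0.2, -0.3, 0.5]
width: 0.0855
clock: 14.8
position: [0.5123, -0.0025, 0.1597]
ee_rot: [-0.025, -0.682, 0.73, 0.023]
contact_force: [-0.2, -1.2, 0.6]
width: 0.0853
```

```bash
python3 -m inch '[[1,0,0,-35,0],[1,0,0,-35,0],[1,0,0,0,0],[1,0,0,0,0],[1,0,0,0,0]]';python3 -m inch '[[1,0,-35,0,0],[1,0,-35,0,0],[1,0,0,0,0],[1,0,0,0,0],[1,0,0,0,0]]';python3 -m inch '[[1,0,35,0,0],[1,0,35,0,0],[1,0,0,0,0],[1,0,0,0,0],[1,0,0,0,0]]'
```

```text
clock: 15.22
position: [0.512, -0.0017, 0.2285]
ee_rot: [-0.028, -0.682, 0.73, 0.027]
contact_force: [1.5, -0.9, -0.1]
width: 0.0851
clock: 15.63
position: [0.5775, -0.0056, 0.2165]
ee_rot: [-0.032, -0.682, 0.73, 0.031]
contact_force: [-0.8, 0.4, 0.1]
width: 0.0851
clock: 16.05
position: [0.499, -0.0001, 0.218]
ee_rot: [-0.036, -0.682, 0.729, 0.036]
contact_force: [-0.6, -0.5, -0.5]
width: 0.0856
```

```bash
python3 -m inch '[[1,0,0,30,0],[1,0,0,30,0],[1,0,0,0,0],[1,0,0,0,0],[1,0,0,0,0]]'
python3 - <<'E'
from h import *
s=manip.get_state();q=s["qpos"];print(q,q[1]+q[2]+q[4],s["qd"])
E
python3 -m inch '[[1,0,0,0,5],[1,0,0,0,-5],[1,0,0,0,0],[1,0,0,0,0],[1,0,0,0,0]]'
```

```text
clock: 16.47
position: [0.4964, -0.0002, 0.1594]
ee_rot: [-0.033, -0.682, 0.73, 0.033]
contact_force: [-0.8, 0.7, -0.5]
width: 0.0854
[-0.13301723  0.23853532  1.65341431 -0.00966722  1.3426345   1.50727475] 3.234584135591684 [-0.00111808  0.00011899 -0.03707565  0.0005256   0.00794551  0.00080888]
clock: 16.88
position: [0.503, -0.001, 0.1657]
ee_rot: [-0.029, -0.681, 0.731, 0.028]
contact_force: [-0.5, -0.1, 0.1]
width: 0.0852
```

```bash
python3 -m inch '[[1,0,0,-10,0],[1,0,0,-10,0],[1,0,0,-10,0],[1,0,0,-10,0],[1,0,0,-10,0],[1,0,0,-10,0],[1,0,0,0,0],[1,0,0,0,0],[1,0,0,0,0]]'; python3 -m inch '[[1,0,0,35,0],[1,0,0,35,0],[1,0,0,0,0],[1,0,0,0,0],[1,0,0,0,0],[1,0,0,0,0],[1,0,0,0,0],[1,0,0,0,0]]'
```

```text
clock: 17.63
position: [0.5112, -0.0014, 0.2371]
ee_rot: [-0.026, -0.679, 0.733, 0.025]
contact_force: [-0.1, -1.1, 0.0]
width: 0.0855
clock: 18.3
position: [0.5094, -0.0018, 0.1706]
ee_rot: [-0.024, -0.679, 0.734, 0.021]
contact_force: [0.2, -0.1, 0.6]
width: 0.0855
```

```bash
python3 -m inch '[[1,4,2,10,0],[1,0,0,15,0],[1,0,0,15,0],[1,0,0,15,0],[1,0,0,15,0],[1,0,0,12,0],[1,0,0,8,0],[1,0,0,0,0],[1,0,0,0,0]]'
```

```text
clock: 19.05
position: [0.5045, -0.0087, 0.0799]
ee_rot: [-0.021, -0.679, 0.734, 0.016]
contact_force: [0.4, 0.1, -0.4]
width: 0.0854
```

```bash
python3 -m inch '[[1,-3,1,10,0],[1,0,0,10,0],[1,0,0,5,0],[1,0,0,0,0],[1,0,0,0,0]]'
python3 - <<'E'
from h import *
for n in ["side","wrist"]:
    d=eyes.get_image(n); im=d["frame"][:,:,::-1].copy()
    x0,y0,w,h=(225,110,140,130) if n=="side" else (100,170,360,200)
    k=4 if n=="side" else 2
    cv2.imwrite(f"pics/{n}9.png",cv2.resize(im[y0:y0+h,x0:x0+w],None,fx=k,fy=k,interpolation=cv2.INTER_CUBIC))
E
```

```text
clock: 19.47
position: [0.5047, -0.0056, 0.0553]
ee_rot: [-0.019, -0.679, 0.734, 0.014]
contact_force: [0.3, -0.2, 0.6]
width: 0.0855
```

View pics/side9.png

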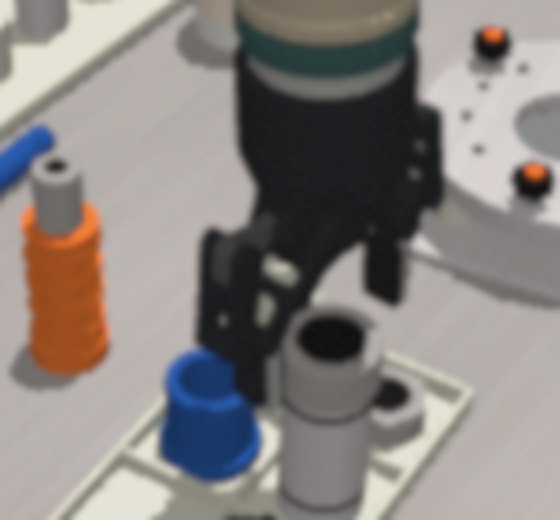

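View pics/wrist9.png

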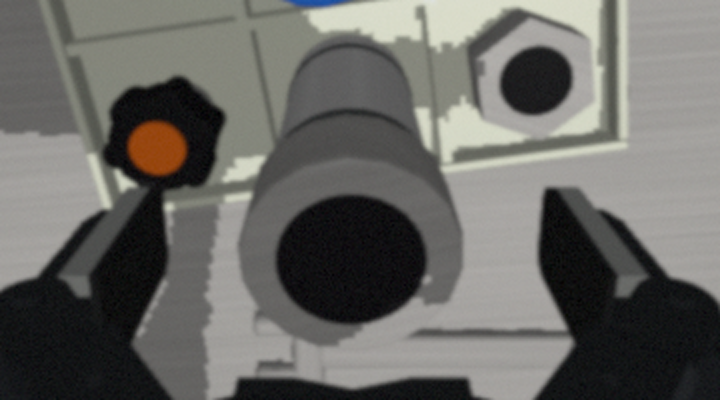

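```bash
python3 -m inch '[[-1,0,0,2,0],[-1,0,0,0,0],[-1,0,0,0,0],[-1,0,0,0,0],[-1,0,0,0,0],[-1,0,0,0,0]]' 70; python3 -m inch '[[-1,0,0,-6,0],[-1,0,0,-12,0],[-1,0,0,-15,0],[-1,0,0,-15,0],[-1,0,0,-10,0],[-1,0,0,0,0],[-1,0,0,0,0]]'
```

```text
clock: 20.07
position: [0.5065, -0.0057, 0.0551]
ee_rot: [-0.017, -0.679, 0.734, 0.012]
contact_force: [0.2, 0.3, -1.2]
width: 0.0479
clock: 20.65
position: [0.5051, -0.0051, 0.1134]
ee_rot: [-0.02, -0.679, 0.734, 0.016]
contact_force: [0.4, -0.4, -3.6]
width: 0.0479
```

```bash
python3 -m inch '[[-1,-10,0,-3,0],[-1,-18,1,0,0],[-1,-25,1,-2,0],[-1,-25,1,-2,0],[-1,-25,1,-2,0],[-1,-25,1,-2,0],[-1,-25,1,-2,0],[-1,-25,1,-2,0],[-1,-25,1,-2,0],[-1,-25,1,-2,0],[-1,-25,1,-2,0],[-1,-25,1,-2,0],[-1,-20,1,0,0],[-1,-12,1,0,0],[-1,-6,0,0,0],[-1,0,0,0,0],[-1,0,0,0,0]]'
```

```text
clock: 22.07
position: [0.5055, 0.3335, 0.1207]
ee_rot: [-0.032, -0.678, 0.734, 0.025]
contact_force: [-0.1, 0.2, -2.8]
width: 0.0483
```

```bash
python3 -m inch '[[-1,9,-9,0,0],[-1,3,-5,10,0],[-1,0,0,12,0],[-1,0,0,12,0],[-1,0,0,10,0],[-1,0,0,5,0],[-1,0,0,0,0],[-1,0,0,0,0]]'
```

```text
clock: 22.73
position: [0.5178, 0.308, 0.066]
ee_rot: [-0.034, -0.674, 0.737, 0.023]
contact_force: [0.9, 0.8, -2.3]
width: 0.0475
```

```bash
python3 -m inch '[[-1,-6,0,4,0],[-1,0,0,3,0],[-1,0,0,2,0],[-1,0,0,1,0],[-1,0,0,0,0]]'
```

```text
clock: 23.15
position: [0.519, 0.3151, 0.0566]
ee_rot: [-0.032, -0.674, 0.737, 0.023]
contact_force: [-0.2, 0.4, -3.0]
width: 0.0481
```

```bash
python3 -m inch '[[-1,0,0,2,0],[-1,0,0,1,0]]';python3 -m inch '[[-1,0,0,2,0],[-1,0,0,0,0]]'
```

```text
clock: 23.32
position: [0.5191, 0.3155, 0.0545]
ee_rot: [-0.032, -0.675, 0.737, 0.022]
contact_force: [-1.2, -0.7, 2.4]
width: 0.0478
clock: 23.48
position: [0.5193, 0.3156, 0.0552]
ee_rot: [-0.031, -0.675, 0.737, 0.022]
contact_force: [-0.5, 0.7, -2.3]
width: 0.0483
```

```bash
python3 -m inch '[[-1,0,0,2,0],[0.4,0,0,0,0],[1,0,0,0,0],[1,0,0,0,0],[1,0,0,0,0],[1,0,0,-6,0],[1,0,0,-12,0],[1,0,0,-15,0],[1,0,0,-15,0],[1,0,0,-15,0],[1,0,0,-15,0],[1,0,0,-15,0],[1,0,0,-10,0],[1,0,0,0,0]]'
python3 - <<'E'
from h import *
for n in ["side"]:
    d=eyes.get_image(n); cv2.imwrite(f"pics/{n}10.png",d["frame"][:,:,::-1])
E
```

```text
clock: 24.65
position: [0.5282, 0.317, 0.1631]
ee_rot: [-0.03, -0.675, 0.737, 0.022]
contact_force: [1.0, 0.8, 0.0]
width: 0.0851
```

View pics/side10.png

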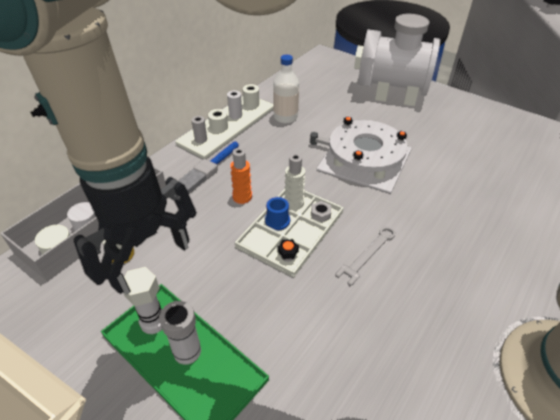

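```bash
python3 -m inch '[[1,10,-2,0,0],[1,18,-4,0,0],[1,24,-5,0,0],[1,26,-6,0,0],[1,26,-6,0,0],[1,26,-6,0,0],[1,26,-6,0,0],[1,26,-6,0,0],[1,26,-6,0,0],[1,26,-6,0,0],[1,26,-6,0,0],[1,26,-6,0,0],[1,26,-6,0,0],[1,22,-5,0,0],[1,16,-4,0,0],[1,10,-2,0,0],[1,4,0,0,0],[1,0,0,0,0],[1,0,0,0,0]]'
```

```text
clock: 26.28
position: [0.561, -0.0811, 0.1403]
ee_rot: [-0.048, -0.674, 0.736, 0.034]
contact_force: [-0.1, 0.4, -0.3]
width: 0.0852
```

```bash
python3 -m inch '[[1,0,0,-12,0],[1,0,0,-12,0],[1,0,0,-12,0],[1,0,0,-12,0],[1,0,0,-12,0],[1,0,0,-12,0],[1,0,0,-12,0],[1,0,0,-12,0],[1,0,0,0,0],[1,0,0,0,0]]'; python3 -m inch '[[1,0,0,40,0],[1,0,0,40,0],[1,0,0,0,0],[1,0,0,0,0],[1,0,0,0,0],[1,0,0,0,0]]'
```

```text
clock: 27.12
position: [0.5683, -0.0654, 0.2376]
ee_rot: [-0.048, -0.68, 0.73, 0.04]
contact_force: [-0.2, -0.3, -0.7]
width: 0.0856
clock: 27.62
position: [0.5584, -0.0624, 0.1575]
ee_rot: [-0.047, -0.682, 0.729, 0.039]
contact_force: [-0.6, -0.0, 0.5]
width: 0.0854
```

```bash
cat > st.py <<'E'
from rig import manip
import numpy as np
np.set_printoptions(precision=4,suppress=True)
s=manip.get_state();q=s["qpos"];print("q",q,"sum",round(q[1]+q[2]+q[4],4),"qd",s["qd"],"pos",s["position"])
E
python3 st.py; python3 -m inch '[[1,-25,0,0,0]]' >/dev/null; python3 st.py; python3 -m inch '[[1,-25,0,0,0]]'>/dev/null; python3 st.py; python3 -m inch '[[1,25,0,0,0]]'>/dev/null; python3 st.py; python3 -m inch '[[1,25,0,0,0]]'>/dev/null; python3 st.py; python3 -m inch '[[1,0,0,0,0]]'>/dev/null; python3 st.py;  python3 -m inch '[[1,0,0,0,0]]'>/dev/null; python3 st.py
```

```text
q [-0.2115  0.3522  1.4937 -0.0332  1.4134  1.4332] sum 3.2594 qd [ 0.0035 -0.0057 -0.0219  0.0026  0.0145  0.0007] pos [ 0.5584 -0.0624  0.1575]
q [-0.174   0.3517  1.4912 -0.0316  1.4142  1.4737] sum 3.2571 qd [ 0.5401 -0.0139 -0.0217  0.1362  0.0192  0.5155] pos [ 0.5616 -0.041   0.1587]
q [-0.1332  0.3521  1.4867 -0.0265  1.4161  1.5156] sum 3.2549 qd [ 0.4689  0.0114 -0.062   0.0175  0.0121  0.4867] pos [ 0.5648 -0.0163  0.16  ]
q [-0.1653  0.3494  1.4845 -0.0242  1.417   1.4763] sum 3.2509 qd [-0.5829 -0.0275 -0.041  -0.1946 -0.0101 -0.5342] pos [ 0.565  -0.0336  0.1623]
q [-0.2037  0.3482  1.4797 -0.0291  1.4178  1.4346] sum 3.2456 qd [-0.4174 -0.0147 -0.0553  0.0303  0.0147 -0.4721] pos [ 0.5652 -0.0577  0.1648]
q [-0.2062  0.3472  1.4755 -0.0319  1.4184  1.4335] sum 3.2411 qd [ 0.0549 -0.0171 -0.0386  0.0559  0.0156  0.0219] pos [ 0.5668 -0.0606  0.1668]
q [-0.2066  0.3461  1.4724 -0.0312  1.4193  1.4338] sum 3.2378 qd [-0.019  -0.0108 -0.0386 -0.0318  0.0051 -0.0105] pos [ 0.5682 -0.0608  0.1686]
```

```bash
python3 -m inch '[[1,0,0,0,0],[1,0,0,0,0],[1,0,0,0,0],[1,0,0,0,0]]' >/dev/null; python3 st.py; python3 -m inch '[[1,0,0,0,0],[1,0,0,0,0],[1,0,0,0,0],[1,0,0,0,0]]' >/dev/null; python3 st.py
```

```text
q [-0.2053  0.3438  1.4671 -0.0296  1.421   1.435 ] sum 3.2318 qd [ 0.0047 -0.0024 -0.0041  0.0045  0.0032  0.0033] pos [ 0.5706 -0.0599  0.1719]
q [-0.2039  0.3438  1.4675 -0.0292  1.4213  1.4353] sum 3.2325 qd [ 0.0038  0.0013  0.0031  0.0022  0.0004 -0.0002] pos [ 0.5704 -0.0589  0.1717]
```

```bash
python3 -m inch '[[1,8,-3,0,0],[1,0,0,30,0],[1,0,0,30,0],[1,0,0,0,0],[1,0,0,0,0],[1,0,0,0,0],[1,0,0,0,0],[1,0,0,0,0],[1,0,0,0,0],[1,0,0,0,0],[1,0,0,0,0]]'; python3 st.py
```

```text
clock: 29.7
position: [0.5741, -0.0721, 0.1177]
ee_rot: [-0.034, -0.684, 0.728, 0.022]
contact_force: [0.8, 0.5, -0.5]
width: 0.0853
q [-0.2228  0.3792  1.551  -0.0334  1.2872  1.4212] sum 3.2173 qd [ 0.0026 -0.0092 -0.0124 -0.0006  0.0036 -0.0021] pos [ 0.5741 -0.0721  0.1177]
```

```bash
python3 -m inch '[[1,-5,0,0,0],[1,0,0,15,0],[1,0,0,15,0],[1,0,0,12,0],[1,0,0,5,0],[1,0,0,0,0],[1,0,0,0,0],[1,0,0,0,0],[1,0,0,0,0]]'
python3 - <<'E'
from h import *
for n in ["side","wrist"]:
    d=eyes.get_image(n); im=d["frame"][:,:,::-1].copy()
    x0,y0,w,h=(225,90,140,130) if n=="side" else (100,170,360,200)
    k=4 if n=="side" else 2
    cv2.imwrite(f"pics/{n}11.png",cv2.resize(im[y0:y0+h,x0:x0+w],None,fx=k,fy=k,interpolation=cv2.INTER_CUBIC))
E
```

```text
clock: 30.45
position: [0.5738, -0.0655, 0.0733]
ee_rot: [-0.032, -0.684, 0.728, 0.019]
contact_force: [0.4, -0.8, -0.7]
width: 0.0856
```

View pics/side11.png

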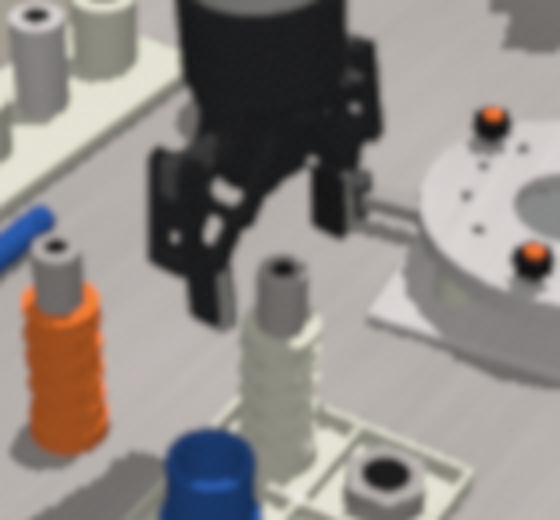

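View pics/wrist11.png

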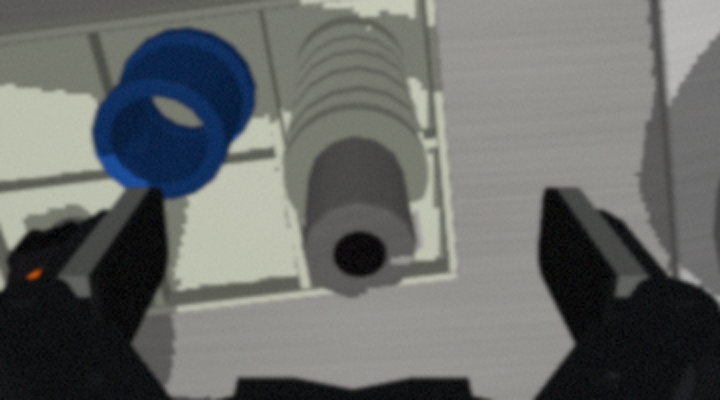

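```bash
python3 -m inch '[[1,1,0,6,0],[-1,0,0,1,0],[-1,0,0,0,0],[-1,0,0,0,0],[-1,0,0,0,0],[-1,0,0,0,0],[-1,0,0,0,0],[-1,0,0,0,0]]' 70; python3 -m inch '[[-1,0,0,-6,0],[-1,0,0,-12,0],[-1,0,0,-15,0],[-1,0,0,-15,0],[-1,0,0,-15,0],[-1,0,0,-15,0],[-1,0,0,-8,0],[-1,0,0,0,0]]'; python3 st.py
```

```text
clock: 31.22
position: [0.5742, -0.0669, 0.0671]
ee_rot: [-0.031, -0.684, 0.728, 0.018]
contact_force: [-0.1, 0.8, -1.8]
width: 0.0239
clock: 31.88
position: [0.5764, -0.0651, 0.1525]
ee_rot: [-0.035, -0.684, 0.728, 0.023]
contact_force: [0.3, 0.4, -2.2]
width: 0.0241
q [-0.2112  0.3574  1.4944 -0.0311  1.3672  1.4291] sum 3.2189 qd [ 0.0008  0.0026  0.0108 -0.0019 -0.0084 -0.0001] pos [ 0.5764 -0.0651  0.1525]
```

```bash
python3 -m inch '[[-1,-10,4,0,0],[-1,-18,8,0,0],[-1,-24,11,0,0],[-1,-24,11,0,0],[-1,-24,11,0,0],[-1,-24,11,0,0],[-1,-24,11,0,0],[-1,-24,11,0,0],[-1,-24,11,0,0],[-1,-24,11,0,0],[-1,-24,11,0,0],[-1,-24,11,0,0],[-1,-24,11,0,0],[-1,-24,11,0,0],[-1,-22,10,0,0],[-1,-14,7,0,0],[-1,-6,3,0,0],[-1,0,0,0,0],[-1,0,0,0,0]]'; python3 st.py
```

```text
clock: 33.47
position: [0.405, 0.3239, 0.1407]
ee_rot: [-0.051, -0.683, 0.728, 0.035]
contact_force: [0.0, -0.6, -2.9]
width: 0.0241
q [0.5068 0.2942 1.6263 0.0441 1.3369 2.1278] sum 3.2574 qd [ 0.0139  0.0057  0.0144 -0.0013 -0.0054  0.0018] pos [0.405  0.3239 0.1407]
```

```bash
python3 -m inch '[[-1,0,-11,0,0],[-1,0,-11,0,0],[-1,0,0,30,0],[-1,0,0,25,0],[-1,0,0,0,0],[-1,0,0,0,0],[-1,0,0,0,0],[-1,0,0,0,0],[-1,0,0,0,0],[-1,0,0,0,0],[-1,0,0,0,0]]'; python3 st.py
```

```text
clock: 34.38
position: [0.4362, 0.3159, 0.086]
ee_rot: [-0.045, -0.68, 0.731, 0.031]
contact_force: [-0.0, -0.2, -2.5]
width: 0.0242
q [0.4717 0.3619 1.6696 0.0368 1.2134 2.1009] sum 3.2449 qd [-0.0005 -0.0119 -0.0143  0.0004  0.0038 -0.0003] pos [0.4362 0.3159 0.086 ]
```

```bash
python3 -m inch '[[-1,-8,7,0,0],[-1,0,0,8,0],[-1,0,0,4,0],[-1,0,0,0,0],[-1,0,0,0,0]]'; python3 st.py;  python3 - <<'E'
from h import *
for n in ["side","top"]:
    d=eyes.get_image(n); im=d["frame"][:,:,::-1].copy()
    x0,y0,w,h=(60,200,220,220) if n=="side" else (60,130,180,200)
    k=2.7
    cv2.imwrite(f"pics/{n}12.png",cv2.resize(im[y0:y0+h,x0:x0+w],None,fx=k,fy=k,interpolation=cv2.INTER_CUBIC))
E
```

```text
clock: 34.8
position: [0.4277, 0.3263, 0.0751]
ee_rot: [-0.043, -0.68, 0.731, 0.03]
contact_force: [-0.9, 0.1, -3.1]
width: 0.0238
q [0.4944 0.369  1.6889 0.04   1.1832 2.1198] sum 3.2411 qd [ 0.0076  0.0055  0.0122  0.0014 -0.0049  0.0004] pos [0.4277 0.3263 0.0751]
```

View pics/side12.png

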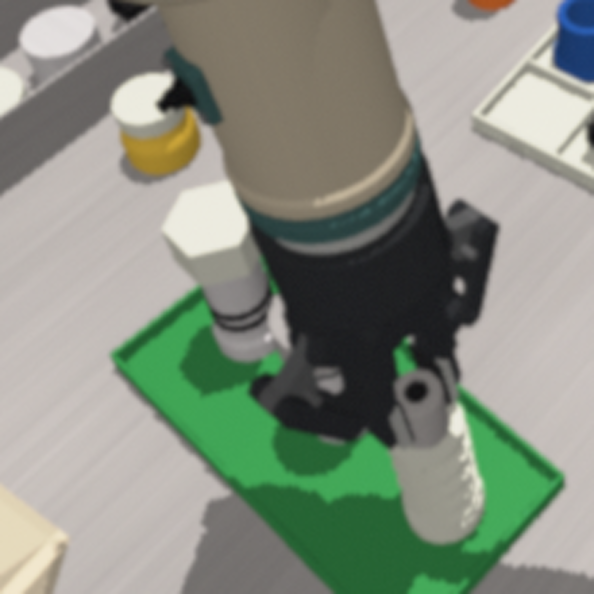

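View pics/top12.png

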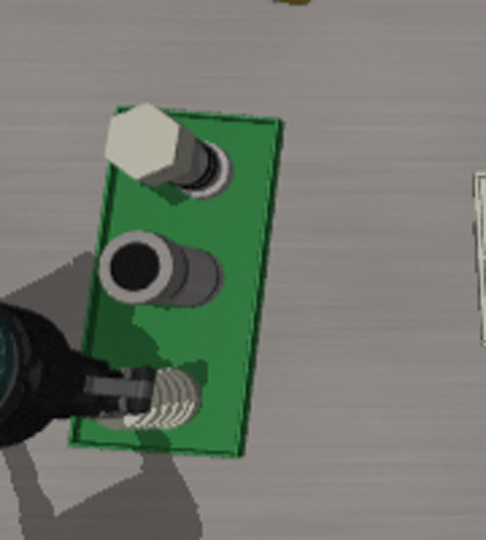

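```bash
python3 -m inch '[[-1,0,0,4,0],[-1,0,0,2,0],[-1,0,0,0,0]]'; python3 -m inch '[[-1,0,0,2,0]]'; python3 -m inch '[[-1,0,0,2,0]]'
```

```text
clock: 35.15
position: [0.4275, 0.3261, 0.0687]
ee_rot: [-0.043, -0.68, 0.731, 0.03]
contact_force: [0.4, -1.6, -3.2]
width: 0.0239
clock: 35.23
position: [0.4276, 0.3261, 0.0668]
ee_rot: [-0.043, -0.68, 0.731, 0.03]
contact_force: [-0.5, 1.1, -3.1]
width: 0.024
clock: 35.32
position: [0.4275, 0.3262, 0.0664]
ee_rot: [-0.043, -0.68, 0.731, 0.03]
contact_force: [-3.2, -1.6, 19.4]
width: 0.0239
```

```bash
python3 -m inch '[[0.2,0,0,0,0],[0.6,0,0,0,0],[1,0,0,0,0],[1,0,0,0,0],[1,0,0,0,0],[1,0,0,0,0],[1,0,0,-6,0],[1,0,0,-12,0],[1,0,0,-15,0],[1,0,0,-15,0],[1,0,0,-15,0],[1,0,0,-15,0],[1,0,0,-10,0],[1,0,0,0,0]]'; python3 st.py;  python3 - <<'E'
from h import *
for n in ["side","top"]:
    d=eyes.get_image(n); im=d["frame"][:,:,::-1].copy()
    x0,y0,w,h=(60,200,220,220) if n=="side" else (60,130,180,200)
    k=2.5
    cv2.imwrite(f"pics/{n}13.png",cv2.resize(im[y0:y0+h,x0:x0+w],None,fx=k,fy=k,interpolation=cv2.INTER_CUBIC))
E
```

```text
clock: 36.48
position: [0.4377, 0.3276, 0.1608]
ee_rot: [-0.042, -0.68, 0.731, 0.03]
contact_force: [0.4, 0.5, 0.6]
width: 0.0854
q [0.4879 0.3099 1.5478 0.0376 1.3805 2.1225] sum 3.2382 qd [ 0.0011  0.0007  0.0079  0.0004 -0.0065 -0.0016] pos [0.4377 0.3276 0.1608]
```

View pics/side13.png

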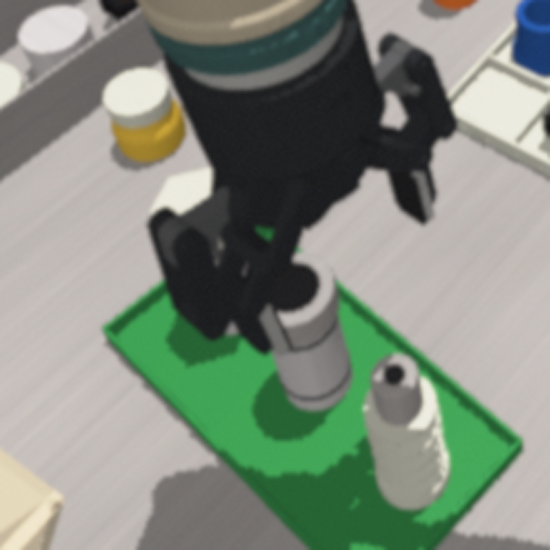

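View pics/top13.png

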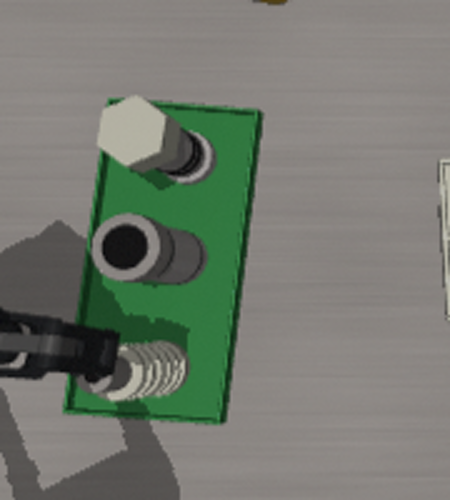

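```bash
python3 -m inch '[[1,10,-5,0,0],[1,16,-8,0,0],[1,21,-11,0,0],[1,21,-11,0,0],[1,21,-11,0,0],[1,21,-11,0,0],[1,21,-11,0,0],[1,21,-11,0,0],[1,21,-11,0,0],[1,21,-11,0,0],[1,21,-11,0,0],[1,21,-11,0,0],[1,21,-11,0,0],[1,21,-11,0,0],[1,21,-11,0,0],[1,18,-9,0,0],[1,10,-5,0,0],[1,4,0,0,0],[1,0,0,0,0]]'; python3 st.py
```

```text
clock: 38.17
position: [0.5729, -0.0473, 0.1265]
ee_rot: [-0.062, -0.68, 0.73, 0.041]
contact_force: [0.7, 0.2, -0.3]
width: 0.0852
q [-0.1694  0.4068  1.4903 -0.0493  1.3851  1.4853] sum 3.2822 qd [-0.0093  0.0114  0.0095  0.0116 -0.0032 -0.0021] pos [ 0.5729 -0.0473  0.1265]
```

```bash
python3 -m inch '[[1,-6,0,-12,0],[1,-6,0,-12,0],[1,-6,0,-12,0],[1,-6,0,-12,0],[1,-6,0,-12,0],[1,-6,0,-12,0],[1,-6,0,-12,0],[1,0,0,-8,0],[1,0,0,0,0]]'; python3 st.py; python3 -m inch '[[1,0,0,35,0],[1,0,0,41,0],[1,0,0,41,0],[1,0,0,0,0],[1,0,0,0,0],[1,0,0,0,0],[1,0,0,0,0],[1,0,0,0,0],[1,0,0,0,0],[1,0,0,0,0],[1,0,0,0,0],[1,0,0,0,0]]'; python3 st.py
```

```text
clock: 38.92
position: [0.5805, 0.008, 0.2167]
ee_rot: [-0.065, -0.682, 0.727, 0.049]
contact_force: [0.2, -0.4, -0.0]
width: 0.0853
q [-0.0844  0.3749  1.3162 -0.0311  1.61    1.5509] sum 3.3011 qd [ 0.023  -0.0039  0.0284  0.0156 -0.0055  0.0006] pos [0.5805 0.008  0.2167]
clock: 39.92
position: [0.5681, 0.007, 0.1084]
ee_rot: [-0.058, -0.684, 0.726, 0.041]
contact_force: [0.7, 0.7, 0.0]
width: 0.0858
q [-0.0877  0.4089  1.534  -0.0327  1.3374  1.553 ] sum 3.2803 qd [ 0.0018 -0.0073 -0.0137  0.0021  0.0013 -0.0001] pos [0.5681 0.007  0.1084]
```

```bash
python3 -m inch '[[1,0,0,0,0],[1,0,0,0,0]]' >/dev/null; python3 st.py; for i in 1 2; do python3 -m inch '[[1,10,0,0,0],[1,10,0,0,0],[1,10,0,0,0],[1,10,0,0,0]]' >/dev/null; python3 st.py; done; python3 -m inch '[[1,-40,0,0,0]]' >/dev/null; python3 st.py;python3 -m inch '[[1,-40,0,0,0]]' >/dev/null; python3 st.py;python3 -m inch '[[1,0,0,0,0],[1,0,0,0,0],[1,0,0,0,0]]' >/dev/null; python3 st.py
```

```text
q [-0.0876  0.4082  1.5329 -0.0327  1.3376  1.553 ] sum 3.2787 qd [ 0.0004 -0.0044 -0.0023 -0.0007  0.0018  0.0024] pos [0.5687 0.0069 0.1092]
q [-0.1549  0.4044  1.5366 -0.0424  1.3359  1.4857] sum 3.277 qd [-0.2173 -0.0058  0.0054 -0.0361 -0.0037 -0.2022] pos [ 0.5659 -0.0348  0.1102]
q [-0.2286  0.405   1.5331 -0.053   1.3363  1.4173] sum 3.2744 qd [-0.2197  0.0077 -0.0199 -0.0302  0.004  -0.2032] pos [ 0.5629 -0.0809  0.1112]
q [-0.1757  0.4052  1.5351 -0.0514  1.3342  1.4783] sum 3.2746 qd [ 0.8415 -0.0103  0.0583  0.255   0.0004  0.7889] pos [ 0.5661 -0.0503  0.1103]
q [-0.115   0.4084  1.5337 -0.042   1.3352  1.5419] sum 3.2772 qd [ 0.682   0.0476 -0.0417  0.0212 -0.0109  0.7341] pos [ 0.5688 -0.0123  0.1089]
q [-0.1106  0.4088  1.5336 -0.0382  1.3354  1.541 ] sum 3.2779 qd [-0.0084  0.0011 -0.001  -0.0228 -0.0004 -0.0095] pos [ 0.5689 -0.0083  0.1086]
```

```bash
python3 -m inch '[[1,-9,-6,0,0],[1,0,0,25,0],[1,0,0,30,0],[1,0,0,20,0],[1,0,0,0,0],[1,0,0,0,0],[1,0,0,0,0],[1,0,0,0,0],[1,0,0,0,0],[1,0,0,0,0],[1,0,0,0,0],[1,0,0,0,0]]'; python3 st.py
```

```text
clock: 42.17
position: [0.5759, -0.0055, 0.0378]
ee_rot: [-0.052, -0.679, 0.732, 0.033]
contact_force: [0.1, 0.7, -0.3]
width: 0.0852
q [-0.1052  0.4707  1.6225 -0.0391  1.1666  1.5585] sum 3.2598 qd [-0.     -0.01   -0.0107  0.0007  0.003   0.0007] pos [ 0.5759 -0.0055  0.0378]
```

```bash
python3 -m inch '[[1,-4,6,0,0],[1,0,0,12,0],[1,0,0,10,0],[1,0,0,0,0],[1,0,0,0,0]]'; python3 st.py
python3 - <<'E'
from h import *
for n in ["side","wrist"]:
    d=eyes.get_image(n); im=d["frame"][:,:,::-1].copy()
    x0,y0,w,h=(225,130,140,130) if n=="side" else (100,170,360,200)
    k=4 if n=="side" else 2
    cv2.imwrite(f"pics/{n}14.png",cv2.resize(im[y0:y0+h,x0:x0+w],None,fx=k,fy=k,interpolation=cv2.INTER_CUBIC))
E
```

```text
clock: 42.58
position: [0.5671, -0.0003, 0.0176]
ee_rot: [-0.051, -0.679, 0.732, 0.032]
contact_force: [0.0, 0.4, -0.5]
width: 0.0856
q [-0.0986  0.4792  1.6679 -0.0387  1.1102  1.5667] sum 3.2573 qd [ 0.0043  0.0087  0.0231  0.0022 -0.0038  0.0018] pos [ 0.5671 -0.0003  0.0176]
```

View pics/side14.png

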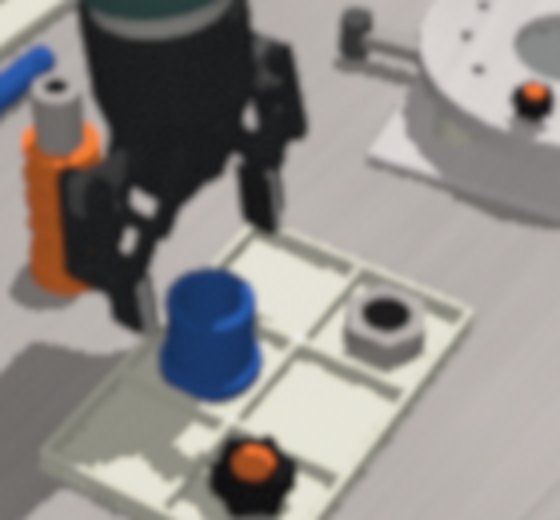

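View pics/wrist14.png

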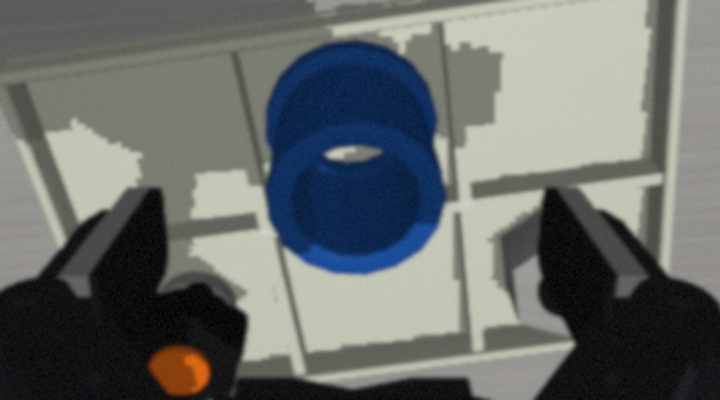

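```bash
python3 -m inch '[[1,0,0,10,0],[1,0,0,8,0],[1,0,0,5,0],[1,0,0,0,0],[1,0,0,0,0]]'; python3 st.py
```

```text
clock: 43.1
position: [0.565, -0.0011, -0.007]
ee_rot: [-0.051, -0.679, 0.732, 0.031]
contact_force: [-0.6, 1.1, -0.4]
width: 0.0854
q [-0.1001  0.5033  1.6995 -0.0401  1.0532  1.568 ] sum 3.2559 qd [-0.0006  0.0128  0.0143 -0.0021 -0.0066  0.0021] pos [ 0.565  -0.0011 -0.007 ]
```

```bash
python3 -m inch '[[0,0,0,0,0],[-1,0,0,0,0],[-1,0,0,0,0],[-1,0,0,0,0],[-1,0,0,0,0],[-1,0,0,0,0],[-1,0,0,0,0]]' 50; python3 st.py;  python3 - <<'E'
from h import *
for n in ["side","wrist"]:
    d=eyes.get_image(n); im=d["frame"][:,:,::-1].copy()
    x0,y0,w,h=(225,130,140,130) if n=="side" else (100,170,360,200)
    k=4 if n=="side" else 2
    cv2.imwrite(f"pics/{n}15.png",cv2.resize(im[y0:y0+h,x0:x0+w],None,fx=k,fy=k,interpolation=cv2.INTER_CUBIC))
E
```

```text
clock: 43.68
position: [0.5658, -0.0012, -0.0064]
ee_rot: [-0.05, -0.679, 0.732, 0.031]
contact_force: [0.5, -0.5, -0.9]
width: 0.0445
q [-0.1003  0.5027  1.6982 -0.04    1.0536  1.568 ] sum 3.2545 qd [ 0.0018  0.0002  0.0022 -0.0019 -0.0011 -0.    ] pos [ 0.5658 -0.0012 -0.0064]
```

View pics/side15.png

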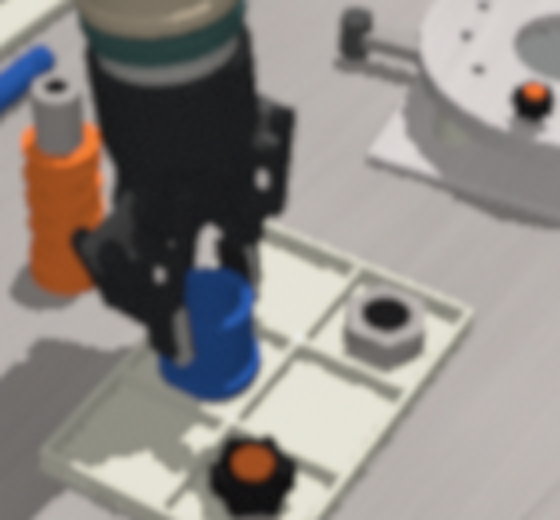

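View pics/wrist15.png

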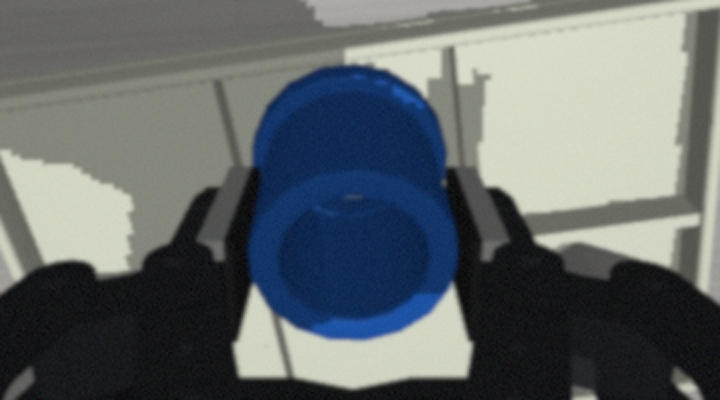

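```bash
python3 -m inch '[[-1,0,0,-6,0],[-1,0,0,-10,0],[-1,0,0,-12,0],[-1,0,0,-12,0],[-1,0,0,-12,0],[-1,0,0,-12,0],[-1,0,0,-12,0],[-1,0,0,-12,0],[-1,0,0,-12,0],[-1,0,0,-8,0],[-1,0,0,0,0]]'; python3 st.py;  python3 - <<'E'
from h import *
for n in ["side"]:
    d=eyes.get_image(n); im=d["frame"][:,:,::-1].copy()
    cv2.imwrite(f"pics/{n}16.png",im)
E
```

```text
clock: 44.7
position: [0.5795, 0.0018, 0.1127]
ee_rot: [-0.049, -0.679, 0.732, 0.03]
contact_force: [-0.4, -0.6, -0.8]
width: 0.0444
q [-0.0935  0.4049  1.5255 -0.0349  1.3217  1.5633] sum 3.2521 qd [ 0.0016 -0.0049  0.0012 -0.0015 -0.0017 -0.002 ] pos [0.5795 0.0018 0.1127]
```

View pics/side16.png

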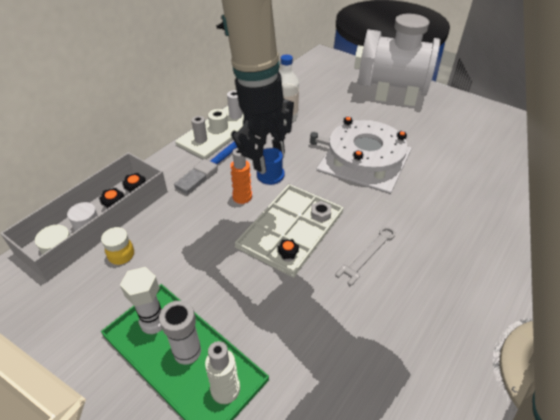

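```bash
python3 -m inch '[[-1,8,1,0,0],[-1,14,1,0,0],[-1,15,1.5,0,0],[-1,15,1.5,0,0],[-1,15,1.5,0,0],[-1,15,1.5,0,0],[-1,15,1.5,0,0],[-1,15,1.5,0,0],[-1,15,1.5,0,0],[-1,15,1.5,0,0],[-1,15,1.5,0,0],[-1,15,1.5,0,0],[-1,15,1.5,0,0],[-1,15,1.5,0,0],[-1,15,1.5,0,0],[-1,15,1.5,0,0],[-1,12,1,0,0],[-1,8,1,0,0],[-1,3,0,0,0],[-1,0,0,0,0]]'; python3 st.py
```

```text
clock: 46.42
position: [0.5108, -0.2804, 0.1081]
ee_rot: [-0.062, -0.675, 0.734, 0.045]
contact_force: [0.5, 0.5, -1.7]
width: 0.0448
q [-0.5555  0.4219  1.5148 -0.0984  1.3256  1.1275] sum 3.2623 qd [-0.015   0.0037  0.0071  0.0063  0.0046 -0.0051] pos [ 0.5108 -0.2804  0.1081]
```

```bash
python3 -m inch '[[-1,5,-10,0,0],[-1,4,-9,0,0],[-1,0,0,8,0],[-1,0,0,8,0],[-1,0,0,5,0],[-1,0,0,0,0],[-1,0,0,0,0],[-1,0,0,0,0]]'; python3 st.py
python3 - <<'E'
from h import *
np.set_printoptions(precision=4,suppress=True)
s=manip.get_state(); print(s["ee_rot"])
for n in ["side","wrist"]:
    d=eyes.get_image(n); im=d["frame"][:,:,::-1].copy(); c=cam(d,s)
    r,k0=proj(c,(.523,-.293,.042)); cv2.drawMarker(im,(int(round(k0)),int(round(r))),(0,0,255),0,8,1)
    x0,y0,w,h=(290,50,140,150) if n=="side" else (100,100,360,270)
    k=4 if n=="side" else 2
    cv2.imwrite(f"pics/{n}17.png",cv2.resize(im[y0:y0+h,x0:x0+w],None,fx=k,fy=k,interpolation=cv2.INTER_CUBIC))
E
```

```text
clock: 47.08
position: [0.5277, -0.2885, 0.0804]
ee_rot: [-0.062, -0.677, 0.732, 0.047]
contact_force: [0.4, 0.8, -1.4]
width: 0.0444
q [-0.5534  0.4719  1.5033 -0.0975  1.291   1.1287] sum 3.2662 qd [ 0.0048  0.001   0.0039  0.0001 -0.0019 -0.0011] pos [ 0.5277 -0.2885  0.0804]
[-0.0617 -0.6768  0.7321  0.0466]
```

View pics/side17.png

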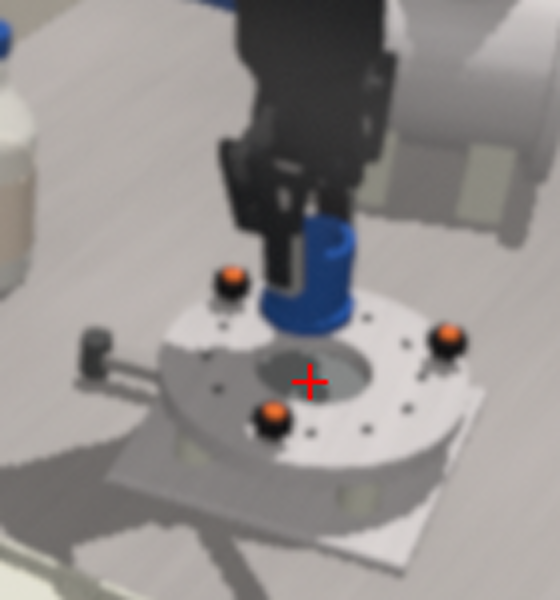

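View pics/wrist17.png

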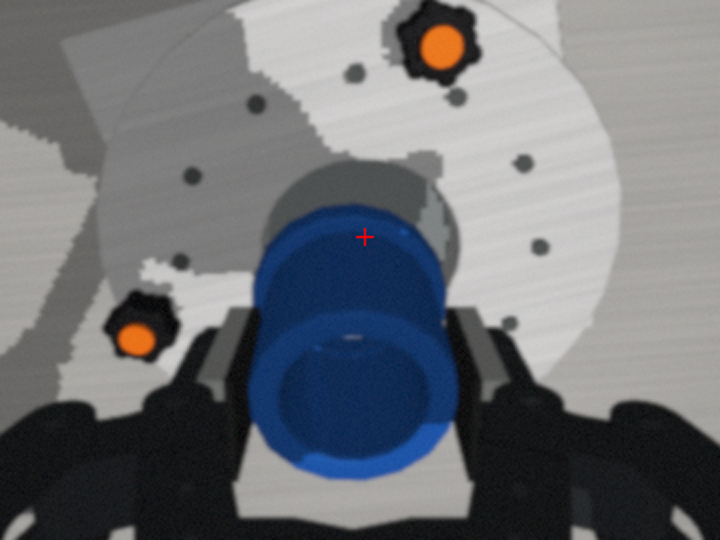

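```bash
python3 -m inch '[[-1,3,2,6,0],[-1,0,0,10,0],[-1,0,0,10,0],[-1,0,0,4,0],[-1,0,0,0,0],[-1,0,0,0,0]]'; python3 st.py
python3 - <<'E'
from h import *
np.set_printoptions(precision=4,suppress=True)
s=manip.get_state(); print(s["ee_rot"])
for n in ["side","wrist"]:
    d=eyes.get_image(n); im=d["frame"][:,:,::-1].copy(); c=cam(d,s)
    x0,y0,w,h=(320,100,90,80) if n=="side" else (100,100,360,270)
    k=6 if n=="side" else 2
    cv2.imwrite(f"pics/{n}18.png",cv2.resize(im[y0:y0+h,x0:x0+w],None,fx=k,fy=k,interpolation=cv2.INTER_CUBIC))
E
```

```text
clock: 47.68
position: [0.52, -0.2925, 0.049]
ee_rot: [-0.062, -0.677, 0.732, 0.046]
contact_force: [0.3, 0.4, -1.8]
width: 0.0446
q [-0.5649  0.4918  1.5554 -0.1015  1.2167  1.126 ] sum 3.2639 qd [-0.0033  0.0086  0.0139  0.     -0.007  -0.0002] pos [ 0.52   -0.2925  0.049 ]
[-0.0615 -0.6766  0.7323  0.0458]
```

View pics/side18.png

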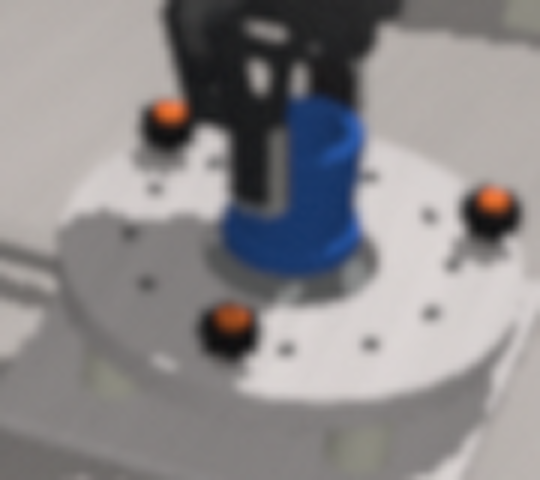

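View pics/wrist18.png

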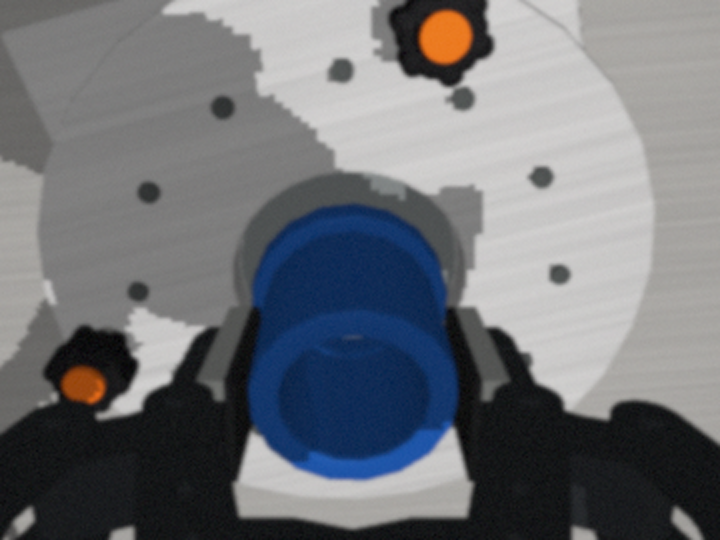

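```bash
python3 -m inch '[[-1,0,0,6,0],[-1,0,0,5,0],[-1,0,0,0,0]]'; python3 -m inch '[[-1,0,0,3,0],[-1,0,0,1,0]]'; python3 -m inch '[[-1,0,0,2,0]]'; python3 st.py
```

```text
clock: 48.03
position: [0.5196, -0.2934, 0.0385]
ee_rot: [-0.061, -0.677, 0.732, 0.044]
contact_force: [-0.7, 0.6, -1.7]
width: 0.0446
clock: 48.2
position: [0.519, -0.2935, 0.0342]
ee_rot: [-0.061, -0.677, 0.732, 0.044]
contact_force: [0.0, -0.5, -1.5]
width: 0.0445
clock: 48.28
position: [0.519, -0.2936, 0.0323]
ee_rot: [-0.061, -0.677, 0.732, 0.044]
contact_force: [0.1, 0.6, -0.9]
width: 0.0448
q [-0.5672  0.5048  1.5793 -0.1035  1.1756  1.1279] sum 3.2597 qd [-0.0051  0.0265  0.044  -0.0034 -0.0592  0.0018] pos [ 0.519  -0.2936  0.0323]
```

```bash
python3 -m inch '[[-1,0,0,1.5,0]]'; python3 -m inch '[[-1,0,0,0,0]]'
python3 - <<'E'
from h import *
for n in ["side","wrist"]:
    d=eyes.get_image(n); im=d["frame"][:,:,::-1].copy()
    x0,y0,w,h=(320,100,90,80) if n=="side" else (100,100,360,270)
    k=6 if n=="side" else 2
    cv2.imwrite(f"pics/{n}19.png",cv2.resize(im[y0:y0+h,x0:x0+w],None,fx=k,fy=k,interpolation=cv2.INTER_CUBIC))
E
```

```text
clock: 48.37
position: [0.5184, -0.2937, 0.0317]
ee_rot: [-0.061, -0.677, 0.732, 0.044]
contact_force: [-2.0, 2.4, 11.6]
width: 0.0444
clock: 48.45
position: [0.5188, -0.2938, 0.0323]
ee_rot: [-0.061, -0.677, 0.732, 0.044]
contact_force: [0.2, -0.3, -1.9]
width: 0.0446
```

View pics/side19.png

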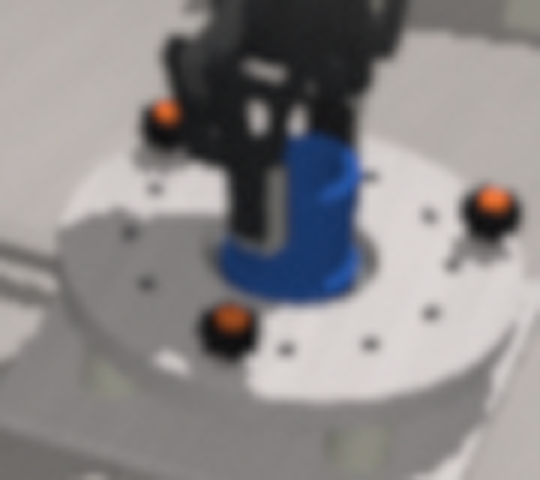

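View pics/wrist19.png

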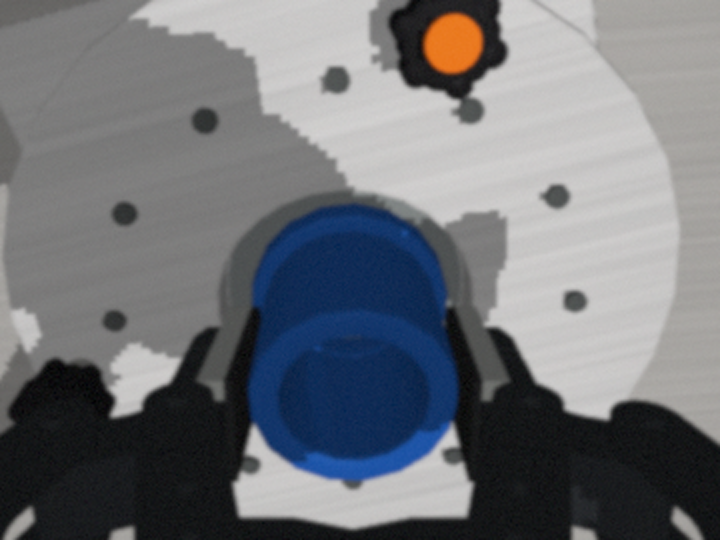

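```bash
python3 -m inch '[[-1,0,0,1,0],[0.0,0,0,0,0],[0.2,0,0,0,0],[0.35,0,0,0,0],[0.35,0,0,0,0],[0.35,0,0,0,0],[0.35,0,0,0,0]]'; python3 -m inch '[[0.35,0,0,-6,0],[0.35,0,0,-10,0],[0.35,0,0,-10,0],[0.35,0,0,-10,0],[0.35,0,0,-10,0],[1,0,0,-10,0],[1,0,0,-12,0],[1,0,0,-12,0],[1,0,0,-12,0],[1,0,0,-12,0],[1,0,0,-10,0],[1,0,0,0,0]]'; python3 st.py;  python3 - <<'E'
from h import *
for n in ["side","top"]:
    d=eyes.get_image(n); im=d["frame"][:,:,::-1].copy()
    x0,y0,w,h=(300,80,120,110) if n=="side" else (360,150,130,140)
    k=4.5 if n=="side" else 4
    cv2.imwrite(f"pics/{n}20.png",cv2.resize(im[y0:y0+h,x0:x0+w],None,fx=k,fy=k,interpolation=cv2.INTER_CUBIC))
E
```

```text
clock: 49.13
position: [0.5186, -0.2941, 0.0315]
ee_rot: [-0.061, -0.677, 0.732, 0.043]
contact_force: [0.5, 0.3, -0.5]
width: 0.0576
clock: 50.13
position: [0.5391, -0.2924, 0.1603]
ee_rot: [-0.06, -0.677, 0.732, 0.039]
contact_force: [0.2, -0.7, 0.7]
width: 0.0854
q [-0.5487  0.424   1.3741 -0.0949  1.4526  1.117 ] sum 3.2508 qd [ 0.0006 -0.0068  0.0054 -0.0001  0.      0.0003] pos [ 0.5391 -0.2924  0.1603]
```

View pics/side20.png

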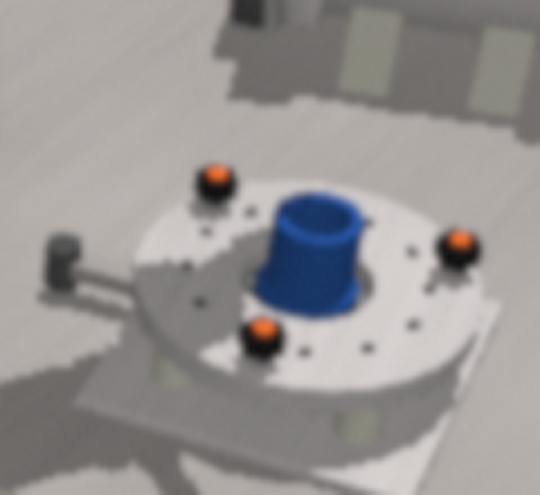

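View pics/top20.png

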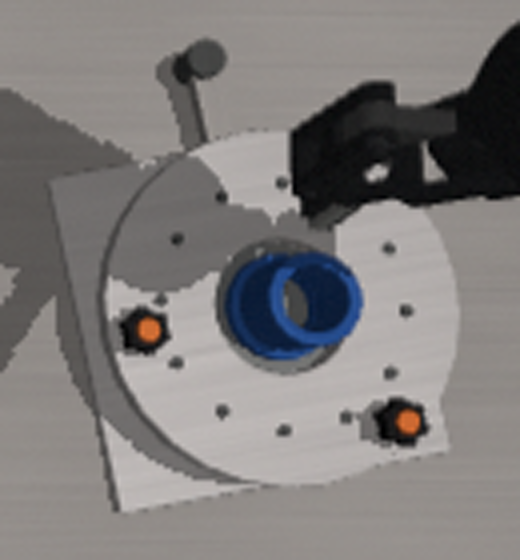

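Run:
```python
from h import *
np.set_printoptions(precision=4,suppress=True)
dt=eyes.get_image("top"); ds=eyes.get_image("side"); ct,cs=cam(dt),cam(ds)
print(tri([(ct,(224.4,438.1)),(cs,(126.9,370.7))]), onz(ct,(224.4,438.1),.092))
np.savez("frames1.npz",top=dt["frame"],side=ds["frame"])
for n in ["piston_mid","sleeve_mid","screw_mid","nozzle_mid"]:
    a=mark_of(dt,n);b=mark_of(ds,n)
    for x in a[:3]:
        for y in b[:3]:
            p,e=tri([(ct,x["point"]),(cs,y["point"])])
            if e<.006: print(n,p,round(e,4),x["confidence"],y["confidence"])
im=dt["frame"][120:310,60:240,::-1]; cv2.imwrite("pics/t21.png",cv2.resize(im,None,fx=3.1,fy=3.1,interpolation=cv2.INTER_CUBIC))
im=ds["frame"][240:420,80:290,::-1]; cv2.imwrite("pics/s21.png",cv2.resize(im,None,fx=3.1,fy=3.1,interpolation=cv2.INTER_CUBIC))
```

```text
(array([ 0.5225, -0.2922,  0.0934]), np.float64(0.0002087755353914659)) [ 0.5228 -0.2927  0.092 ]
piston_mid [0.5954 0.3154 0.0668] 0.0012 0.7 0.72
sleeve_mid [0.5168 0.3131 0.0486] 0.0003 0.76 0.92
sleeve_mid [ 0.5313 -0.301   0.0405] 0.0042 0.37 0.64
screw_mid [0.4267 0.3248 0.0561] 0.0024 0.85 0.89
screw_mid [ 0.6756 -0.0132  0.0623] 0.0015 0.83 0.58
nozzle_mid [ 0.5267 -0.2978  0.0627] 0.0013 0.83 0.96
nozzle_mid [ 0.5222 -0.2799  0.0752] 0.0015 0.52 0.96
```

View pics/t21.png

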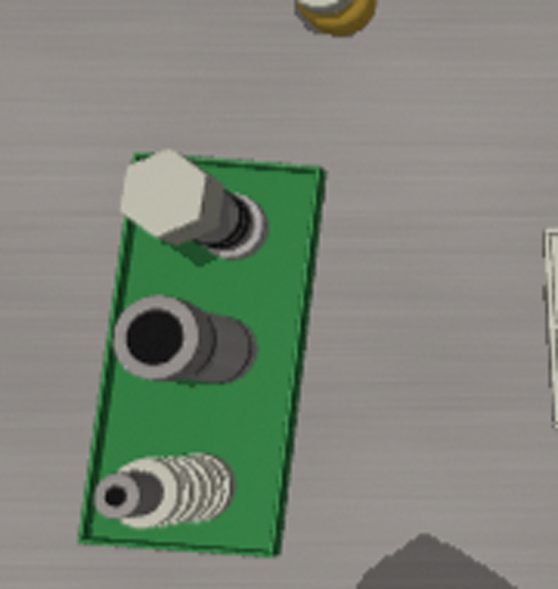

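View pics/s21.png

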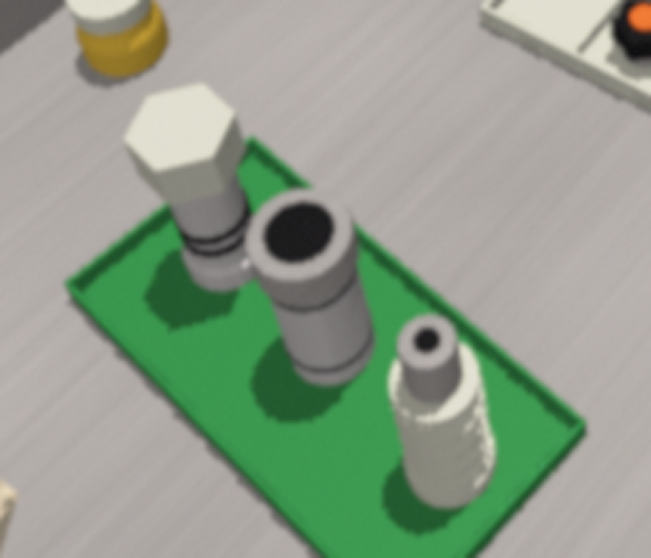

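```bash
python3 - <<'E'
from h import *
np.set_printoptions(precision=4,suppress=True)
dt=eyes.get_image("top"); ds=eyes.get_image("side"); ct,cs=cam(dt),cam(ds)
T=lambda x,y:(120+y/3.1-.35,60+x/3.1-.35); S=lambda x,y:(240+y/3.1-.35,80+x/3.1-.35)
for n,a,b,z in [("piston",(164,196),(183,139),.123),("sleeve",(155,337),(300,232),.113),("screw",(116,496),(427,340),.128)]:
    print(n,*tri([(ct,T(*a)),(cs,S(*b))]),onz(ct,T(*a),z))
V=np.array([onz(ct,T(*p),.123)[:2] for p in [(170,149),(210,167),(204,215),(162,243),(120,207),(126,168)]])
c=V.mean(0);a=np.degrees(np.arctan2(*(V-c).T[::-1]));print(c,[round((x+30)%60-30,1) for x in a])
E
python3 st.py
```

```text
piston [0.5986 0.314  0.1135] 0.00028123385996325527 [0.5969 0.3101 0.123 ]
sleeve [0.5158 0.3158 0.1109] 0.0001967389951700072 [0.5155 0.3148 0.113 ]
screw [0.4255 0.326  0.1259] 0.0002652242666772512 [0.4254 0.3248 0.128 ]
[0.5996 0.3095] [np.float64(-2.8), np.float64(0.2), np.float64(-1.3), np.float64(-0.4), np.float64(-10.1), np.float64(-0.6)]
q [-0.549   0.4269  1.3791 -0.0949  1.4509  1.1171] sum 3.2569 qd [-0.0008 -0.0018  0.0003  0.0014 -0.0021  0.0003] pos [ 0.5373 -0.2915  0.1567]
```

```bash
python3 -m inch '[[1,-10,2,0,0],[1,-16,4,0,0],[1,-18,5,0,0],[1,-18,5,0,0],[1,-18,5,0,0],[1,-18,5,0,0],[1,-18,5,0,0],[1,-18,5,0,0],[1,-18,5,0,0],[1,-18,5,0,0],[1,-18,5,0,0],[1,-18,5,0,0],[1,-18,5,0,0],[1,-18,5,0,0],[1,-18,5,0,0],[1,-18,5,0,0],[1,-18,5,0,0],[1,-18,5,0,0],[1,-18,5,0,0],[1,-18,5,0,0]]'; python3 st.py
```

```text
clock: 52.5
position: [0.4429, 0.1109, 0.1635]
ee_rot: [-0.059, -0.681, 0.728, 0.048]
contact_force: [0.4, 1.2, 0.1]
width: 0.0856
q [0.0906 0.2122 1.6863 0.0025 1.3951 1.728 ] sum 3.2936 qd [ 0.4888 -0.0309  0.0209  0.0807  0.0094  0.4482] pos [0.4429 0.1109 0.1635]
```

```bash
python3 -m inch '[[1,-17,3,0,0],[1,-17,3,0,0],[1,-17,3,0,0],[1,-17,3,0,0],[1,-17,3,0,0],[1,-17,3,0,0],[1,-17,3,0,0],[1,-17,3,0,0],[1,-17,3,0,0],[1,-14,2,0,0],[1,-10,1,0,0],[1,-6,0,0,0],[1,-2,0,0,0],[1,0,0,0,0]]'; python3 st.py
```

```text
clock: 53.67
position: [0.3936, 0.3218, 0.1679]
ee_rot: [-0.061, -0.688, 0.721, 0.051]
contact_force: [0.8, -1.0, 0.4]
width: 0.0852
q [0.495  0.2749 1.5884 0.0677 1.4231 2.097 ] sum 3.2863 qd [ 0.0115 -0.0061  0.0116 -0.0072  0.0004  0.0035] pos [0.3936 0.3218 0.1679]
```

```bash
python3 -m inch '[[1,-2,-12,0,0],[1,-2,-12,0,0],[1,0,-12,0,0],[1,0,0,0,0],[1,0,0,35,0],[1,0,0,30,0],[1,0,0,0,0],[1,0,0,0,0],[1,0,0,0,0],[1,0,0,0,0],[1,0,0,0,0],[1,0,0,0,0],[1,0,0,0,0],[1,0,0,0,0]]'; python3 st.py;  python3 - <<'E'
from h import *
s=manip.get_state(); print(s["ee_rot"])
for n in ["side","wrist"]:
    d=eyes.get_image(n); im=d["frame"][:,:,::-1].copy()
    x0,y0,w,h=(80,240,210,180) if n=="side" else (100,170,360,200)
    k=2.8 if n=="side" else 2
    cv2.imwrite(f"pics/{n}22.png",cv2.resize(im[y0:y0+h,x0:x0+w],None,fx=k,fy=k,interpolation=cv2.INTER_CUBIC))
E
```

```text
clock: 54.83
position: [0.4339, 0.3215, 0.1019]
ee_rot: [-0.054, -0.686, 0.724, 0.048]
contact_force: [0.3, 0.6, 1.0]
width: 0.0856
q [0.463  0.3645 1.6257 0.0637 1.2839 2.0665] sum 3.2741 qd [ 0.0001 -0.0099 -0.0113  0.0012  0.0047 -0.0008] pos [0.4339 0.3215 0.1019]
[-0.05406884 -0.68566569  0.72428823  0.04843218]
```

View pics/side22.png

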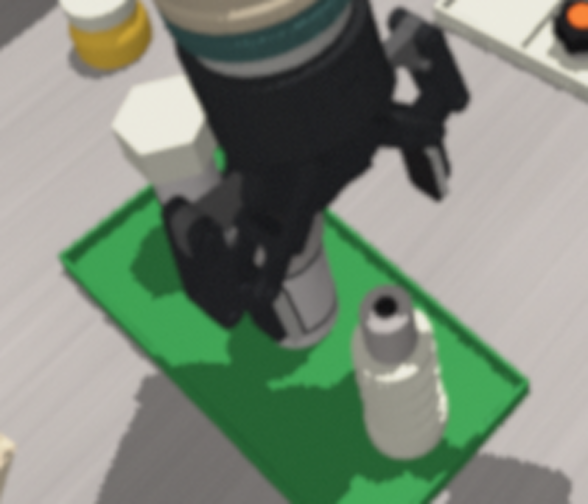

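View pics/wrist22.png

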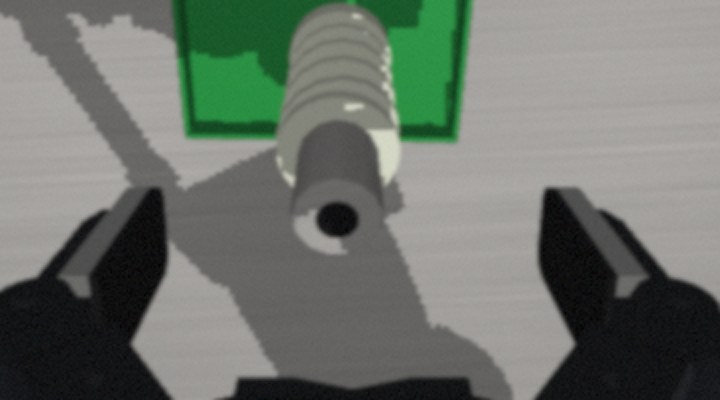

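```bash
python3 -m inch '[[1,-4,10,0,0],[1,0,0,12,0],[1,0,0,12,0],[1,0,0,8,0],[1,0,0,2,0],[1,0,0,0,0],[1,0,0,0,0]]'; python3 st.py;  python3 - <<'E'
from h import *
s=manip.get_state(); print(s["ee_rot"])
for n in ["wrist"]:
    d=eyes.get_image(n); im=d["frame"][:,:,::-1].copy()
    x0,y0,w,h=(80,240,210,180) if n=="side" else (100,170,360,200)
    k=2.8 if n=="side" else 2
    cv2.imwrite(f"pics/{n}23.png",cv2.resize(im[y0:y0+h,x0:x0+w],None,fx=k,fy=k,interpolation=cv2.INTER_CUBIC))
E
```

```text
clock: 55.52
position: [0.4153, 0.3281, 0.0699]
ee_rot: [-0.054, -0.686, 0.724, 0.049]
contact_force: [0.3, 0.6, -0.2]
width: 0.0851
q [0.4866 0.3781 1.6948 0.0706 1.1999 2.0817] sum 3.2728 qd [ 0.0047 -0.0003  0.0001  0.0008  0.0013  0.0007] pos [0.4153 0.3281 0.0699]
[-0.05378129 -0.68586737  0.72406669  0.04920313]
```

View pics/wrist23.png

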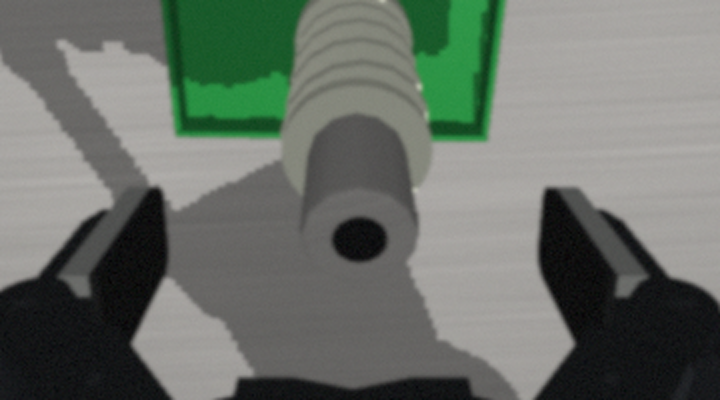

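```bash
python3 -m inch '[[1,0,-2,3,0],[-1,0,0,0,0],[-1,0,0,0,0],[-1,0,0,0,0],[-1,0,0,0,0],[-1,0,0,0,0],[-1,0,0,0,0],[-1,0,0,0,0]]' 70; python3 -m inch '[[-1,0,0,-6,0],[-1,0,0,-10,0],[-1,0,0,-12,0],[-1,0,0,-12,0],[-1,0,0,-12,0],[-1,0,0,-10,0],[-1,0,0,0,0]]'; python3 st.py
```

```text
clock: 56.23
position: [0.419, 0.3283, 0.0683]
ee_rot: [-0.052, -0.686, 0.724, 0.049]
contact_force: [0.1, -0.6, -1.3]
width: 0.0241
clock: 56.82
position: [0.4272, 0.3277, 0.1326]
ee_rot: [-0.054, -0.686, 0.724, 0.049]
contact_force: [0.4, -0.0, -3.2]
width: 0.0236
q [0.4769 0.3366 1.5865 0.0656 1.3504 2.0839] sum 3.2735 qd [-0.0014  0.0045  0.0134  0.001  -0.0108 -0.0017] pos [0.4272 0.3277 0.1326]
```

```bash
python3 -m inch '[[-1,9,-3,-2,0],[-1,14,-5,-2,0],[-1,16,-7,-1,0],[-1,16,-7,-1,0],[-1,16,-7,-1,0],[-1,16,-7,-1,0],[-1,16,-7,-1,0],[-1,16,-7,-1,0],[-1,16,-7,-1,0],[-1,16,-7,-1,0],[-1,16,-7,-1,0],[-1,16,-7,-1,0],[-1,16,-7,-1,0],[-1,16,-7,-1,0],[-1,16,-7,-1,0],[-1,16,-7,-1,0],[-1,16,-7,-1,0],[-1,16,-7,-1,0],[-1,16,-7,-1,0],[-1,16,-7,0,0]]'; python3 st.py
```

```text
clock: 58.48
position: [0.5402, -0.016, 0.1292]
ee_rot: [-0.064, -0.686, 0.722, 0.054]
contact_force: [-0.3, 0.4, -3.4]
width: 0.0237
q [-0.1342  0.3699  1.5468 -0.033   1.3902  1.4962] sum 3.3069 qd [-0.3388  0.1213 -0.1437 -0.0561  0.0273 -0.3177] pos [ 0.5402 -0.016   0.1292]
```

```bash
python3 -m inch '[[-1,11,-9,0,0],[-1,10,-9,0,0],[-1,8,-8,0,0],[-1,5,-5,0,0],[-1,2,0,0,0],[-1,0,0,0,0],[-1,0,0,0,0]]'; python3 st.py
```

```text
clock: 59.07
position: [0.5705, -0.0603, 0.1214]
ee_rot: [-0.066, -0.685, 0.724, 0.056]
contact_force: [-0.0, 0.1, -2.2]
width: 0.0234
q [-0.1968  0.4251  1.4774 -0.043   1.407   1.4397] sum 3.3095 qd [ 0.0026 -0.0003  0.0027  0.0025  0.0096 -0.0019] pos [ 0.5705 -0.0603  0.1214]
```

```bash
python3 -m inch '[[-1,6,-3,0,0],[-1,0,0,28,0],[-1,0,0,0,0],[-1,0,0,0,0],[-1,0,0,0,0],[-1,0,0,0,0],[-1,0,0,0,0],[-1,0,0,0,0],[-1,0,0,0,0]]'; python3 st.py;  python3 - <<'E'
from h import *
s=manip.get_state(); print(s["ee_rot"])
for n in ["side","wrist"]:
    d=eyes.get_image(n); im=d["frame"][:,:,::-1].copy()
    x0,y0,w,h=(225,120,140,130) if n=="side" else (100,100,360,270)
    k=4 if n=="side" else 2
    cv2.imwrite(f"pics/{n}24.png",cv2.resize(im[y0:y0+h,x0:x0+w],None,fx=k,fy=k,interpolation=cv2.INTER_CUBIC))
E
```

```text
clock: 59.82
position: [0.5709, -0.065, 0.0983]
ee_rot: [-0.064, -0.687, 0.722, 0.053]
contact_force: [1.1, 0.3, -2.7]
width: 0.0241
q [-0.2039  0.4394  1.5134 -0.0448  1.3491  1.4306] sum 3.302 qd [ 0.0003 -0.0054 -0.0126  0.0005  0.0041 -0.0008] pos [ 0.5709 -0.065   0.0983]
[-0.06358265 -0.68672858  0.72217282  0.05317448]
```

View pics/side24.png

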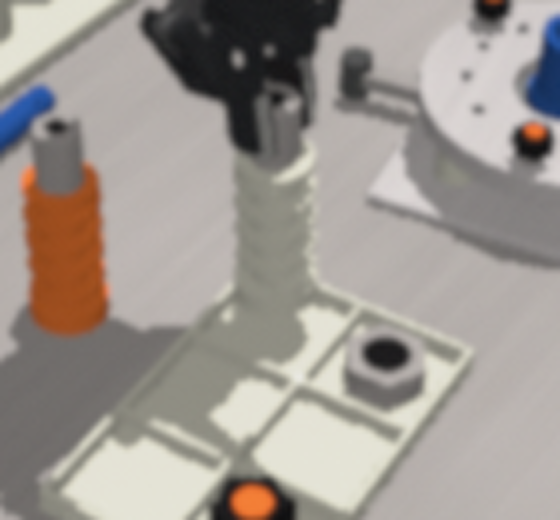

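View pics/wrist24.png

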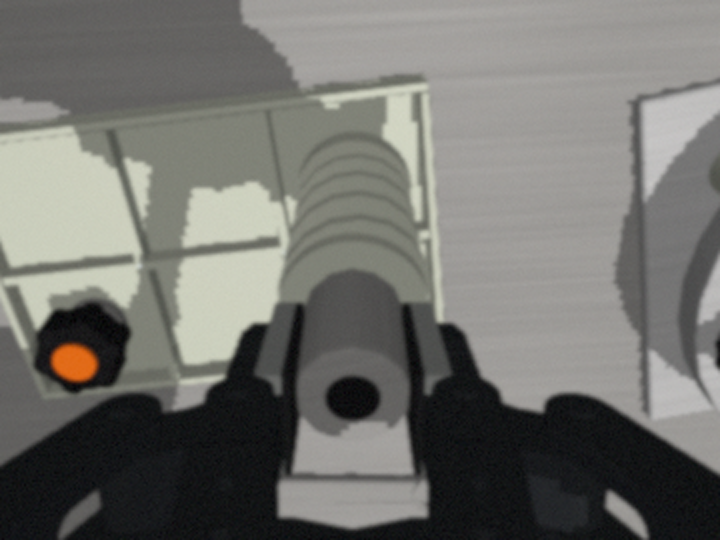

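```bash
python3 -m inch '[[-1,2,-3,8,0],[-1,0,0,10,0],[-1,0,0,6,0],[-1,0,0,0,0]]'; python3 -m inch '[[-1,0,0,3,0]]'; python3 -m inch '[[-1,0,0,2,0]]'; python3 st.py
```

```text
clock: 60.25
position: [0.5699, -0.0679, 0.072]
ee_rot: [-0.063, -0.687, 0.722, 0.053]
contact_force: [0.1, 0.0, -2.4]
width: 0.0237
clock: 60.33
position: [0.5691, -0.0682, 0.0693]
ee_rot: [-0.064, -0.687, 0.722, 0.053]
contact_force: [-2.0, -1.3, 31.8]
width: 0.0236
clock: 60.42
position: [0.5694, -0.0684, 0.0695]
ee_rot: [-0.063, -0.687, 0.722, 0.052]
contact_force: [-1.6, 1.0, 17.0]
width: 0.0243
q [-0.2091  0.4613  1.5547 -0.0471  1.2843  1.4292] sum 3.3002 qd [-0.0037 -0.0058  0.0094  0.0029 -0.0195 -0.001 ] pos [ 0.5694 -0.0684  0.0695]
```

```bash
python3 -m inch '[[0.0,0,0,0,0],[0.6,0,0,0,0],[1,0,0,0,0],[1,0,0,0,0],[1,0,0,0,0],[1,0,0,0,0],[1,0,0,-6,0],[1,0,0,-10,0],[1,0,0,-12,0],[1,0,0,-12,0],[1,0,0,-12,0],[1,0,0,-12,0],[1,0,0,-12,0],[1,0,0,-10,0],[1,0,0,0,0]]'; python3 st.py;  python3 - <<'E'
from h import *
for n in ["side"]:
    d=eyes.get_image(n); cv2.imwrite(f"pics/{n}25.png",d["frame"][:,:,::-1])
E
```

```text
clock: 61.67
position: [0.5862, -0.0677, 0.1652]
ee_rot: [-0.062, -0.687, 0.722, 0.05]
contact_force: [0.3, -0.3, 0.1]
width: 0.0853
q [-0.2025  0.4118  1.3843 -0.0446  1.499   1.4255] sum 3.2951 qd [ 0.002  -0.0008  0.007   0.0023 -0.0016  0.0001] pos [ 0.5862 -0.0677  0.1652]
```

View pics/side25.png

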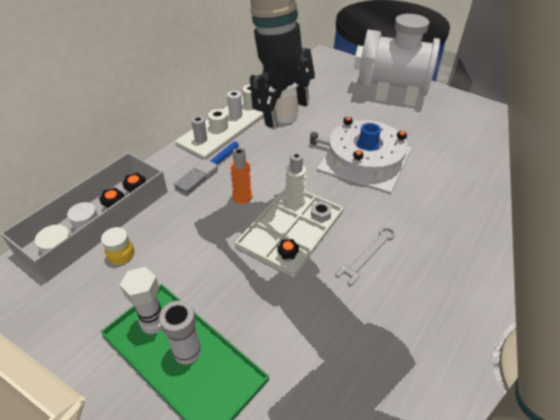

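```bash
python3 -m inch '[[1,-10,2,0,0],[1,-15,3,0,0],[1,-18,3,0,0],[1,-18,3,0,0],[1,-18,3,0,0],[1,-18,3,0,0],[1,-18,3,0,0],[1,-18,3,0,0],[1,-18,3,0,0],[1,-18,3,0,0],[1,-18,3,0,0],[1,-18,3,0,0],[1,-18,3,0,0],[1,-18,3,0,0],[1,-18,3,0,0],[1,-18,3,0,0],[1,-18,3,0,0],[1,-18,3,0,0],[1,-12,2,0,0],[1,-8,1,0,0]]'; python3 st.py
```

```text
clock: 63.38
position: [0.5176, 0.3059, 0.1545]
ee_rot: [-0.075, -0.688, 0.718, 0.066]
contact_force: [-0.2, -0.1, 0.6]
width: 0.0848
q [0.3746 0.4491 1.3564 0.0646 1.5255 1.979 ] sum 3.3311 qd [ 0.1718  0.0622 -0.0817  0.0274  0.0316  0.1516] pos [0.5176 0.3059 0.1545]
```

```bash
python3 -m inch '[[1,-4,-3,0,0],[1,0,0,0,0],[1,0,0,35,0],[1,0,0,30,0],[1,0,0,0,0],[1,0,0,0,0],[1,0,0,0,0],[1,0,0,0,0],[1,0,0,0,0],[1,0,0,0,0],[1,0,0,0,0],[1,0,0,0,0],[1,0,0,0,0],[1,0,0,0,0]]'; python3 st.py;  python3 - <<'E'
from h import *
s=manip.get_state(); print(s["ee_rot"])
for n in ["wrist"]:
    d=eyes.get_image(n); im=d["frame"][:,:,::-1].copy()
    x0,y0,w,h=(100,100,360,270)
    k=2
    cv2.imwrite(f"pics/{n}26.png",cv2.resize(im[y0:y0+h,x0:x0+w],None,fx=k,fy=k,interpolation=cv2.INTER_CUBIC))
E
```

```text
clock: 64.55
position: [0.5142, 0.3097, 0.0961]
ee_rot: [-0.069, -0.688, 0.719, 0.062]
contact_force: [0.4, -0.0, 0.2]
width: 0.0856
q [0.3832 0.4787 1.4546 0.065  1.3837 1.9802] sum 3.317 qd [-0.0004 -0.0039 -0.0046  0.0015  0.0028 -0.0004] pos [0.5142 0.3097 0.0961]
[-0.06913255 -0.68844075  0.71930943  0.06216091]
```

View pics/wrist26.png

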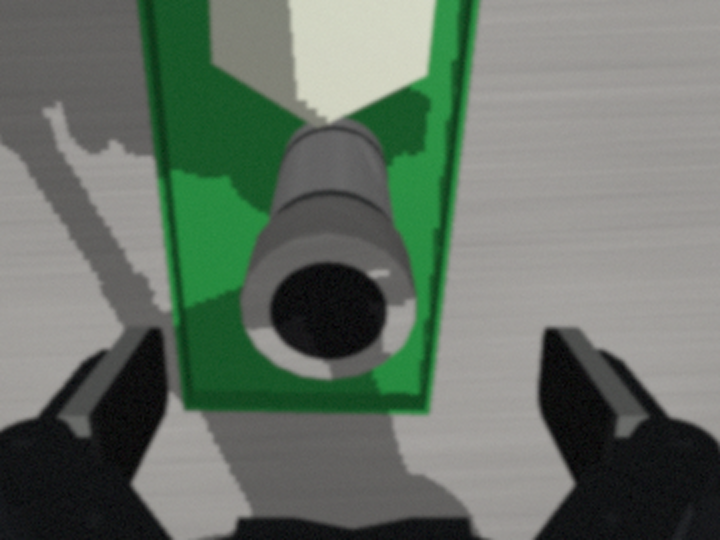

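```bash
python3 -m inch '[[1,-5,0,6,0],[1,0,0,12,0],[1,0,0,10,0],[1,0,0,8,0],[1,0,0,3,0],[1,0,0,0,0],[1,0,0,0,0]]'; python3 st.py;  python3 - <<'E'
from h import *
for n in ["wrist"]:
    d=eyes.get_image(n); im=d["frame"][:,:,::-1].copy()
    x0,y0,w,h=(100,100,360,270)
    k=2
    cv2.imwrite(f"pics/{n}27.png",cv2.resize(im[y0:y0+h,x0:x0+w],None,fx=k,fy=k,interpolation=cv2.INTER_CUBIC))
E
```

```text
clock: 65.18
position: [0.5058, 0.316, 0.0538]
ee_rot: [-0.07, -0.689, 0.719, 0.063]
contact_force: [0.3, -0.4, 0.0]
width: 0.0858
q [0.3965 0.5087 1.5169 0.0695 1.2921 1.9857] sum 3.3176 qd [ 0.0029  0.0047  0.0056  0.0005 -0.0038  0.0007] pos [0.5058 0.316  0.0538]
```

View pics/wrist27.png

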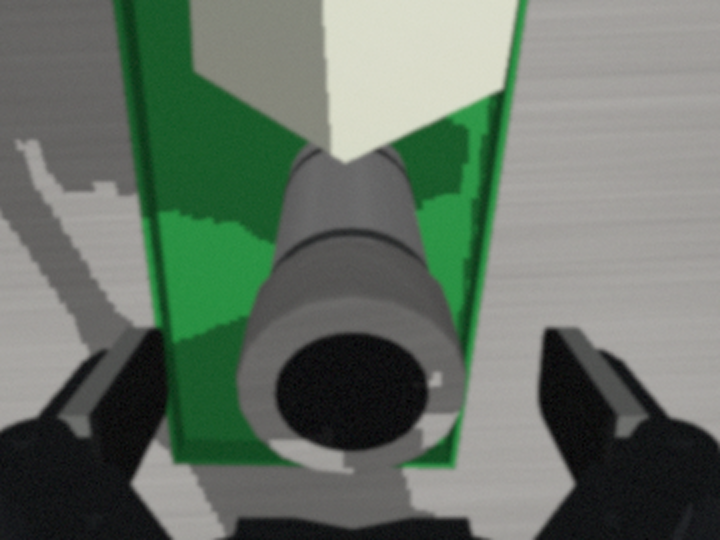

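Centred. Closing and lifting.

```bash
python3 -m inch '[[-1,0,0,1,0],[-1,0,0,0,0],[-1,0,0,0,0],[-1,0,0,0,0],[-1,0,0,0,0],[-1,0,0,0,0]]' 70; python3 -m inch '[[-1,0,0,-6,0],[-1,0,0,-10,0],[-1,0,0,-12,0],[-1,0,0,-12,0],[-1,0,0,-12,0],[-1,0,0,-12,0],[-1,0,0,-10,0],[-1,0,0,0,0]]'; python3 st.py
```

```text
clock: 65.73
position: [0.5076, 0.3165, 0.0543]
ee_rot: [-0.068, -0.689, 0.719, 0.062]
contact_force: [0.3, -1.7, -0.2]
width: 0.0479
clock: 66.4
position: [0.5213, 0.316, 0.132]
ee_rot: [-0.069, -0.688, 0.719, 0.062]
contact_force: [0.8, 0.7, -3.5]
width: 0.0478
q [0.388  0.4666 1.3813 0.0648 1.4691 1.9906] sum 3.317 qd [-0.0005  0.0057  0.0115 -0.0006 -0.0057 -0.0006] pos [0.5213 0.316  0.132 ]
```

```bash
python3 -m inch '[[-1,9,0,-1,0],[-1,14,0,-1,0],[-1,16,-1,-1,0],[-1,16,-1,-1,0],[-1,16,-1,-1,0],[-1,16,-1,-1,0],[-1,16,-1,-1,0],[-1,16,-1,-1,0],[-1,16,-1,-1,0],[-1,16,-1,-1,0],[-1,16,-1,-1,0],[-1,16,-1,-1,0],[-1,16,-1,-1,0],[-1,16,-1,-1,0],[-1,16,-1,-1,0],[-1,16,-1,-1,0],[-1,14,-1,0,0],[-1,9,0,0,0],[-1,4,0,0,0],[-1,0,0,0,0]]'; python3 st.py
```

```text
clock: 68.07
position: [0.507, -0.0015, 0.1428]
ee_rot: [-0.084, -0.682, 0.723, 0.068]
contact_force: [-0.3, -0.3, -2.6]
width: 0.0482
q [-0.1085  0.3423  1.5643 -0.0403  1.4485  1.5297] sum 3.3551 qd [-0.0195 -0.0057  0.0168  0.0122 -0.0002 -0.0038] pos [ 0.507  -0.0015  0.1428]
```

```bash
python3 -m inch '[[-1,4,-6,0,0],[-1,0,0,35,0],[-1,0,0,20,0],[-1,0,0,0,0],[-1,0,0,0,0],[-1,0,0,0,0],[-1,0,0,0,0],[-1,0,0,0,0],[-1,0,0,0,0],[-1,0,0,0,0],[-1,0,0,0,0]]'; python3 st.py;  python3 - <<'E'
from h import *
s=manip.get_state(); print(s["ee_rot"])
for n in ["side","wrist"]:
    d=eyes.get_image(n); im=d["frame"][:,:,::-1].copy()
    x0,y0,w,h=(225,120,140,150) if n=="side" else (100,100,360,270)
    k=4 if n=="side" else 2
    cv2.imwrite(f"pics/{n}28.png",cv2.resize(im[y0:y0+h,x0:x0+w],None,fx=k,fy=k,interpolation=cv2.INTER_CUBIC))
E
```

```text
clock: 68.98
position: [0.5079, -0.0052, 0.0911]
ee_rot: [-0.079, -0.684, 0.722, 0.064]
contact_force: [-0.3, -0.1, -2.9]
width: 0.0479
q [-0.1158  0.378   1.6453 -0.0409  1.3185  1.5239] sum 3.3418 qd [ 0.0021 -0.0076 -0.0093 -0.0002  0.0039  0.0006] pos [ 0.5079 -0.0052  0.0911]
[-0.0793007  -0.68393177  0.72241495  0.06376028]
```

View pics/side28.png

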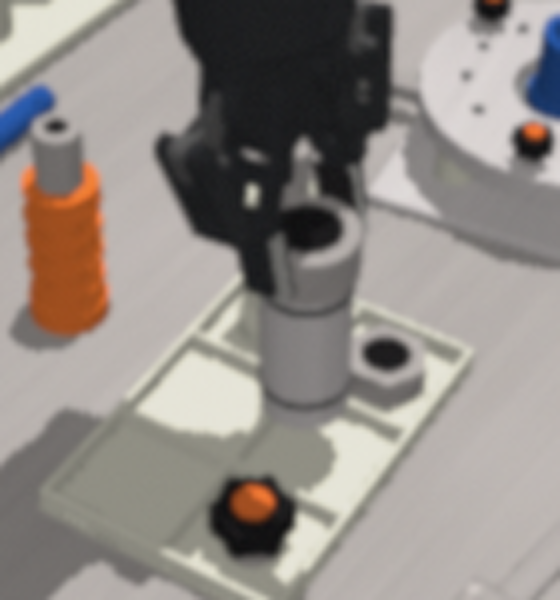

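View pics/wrist28.png

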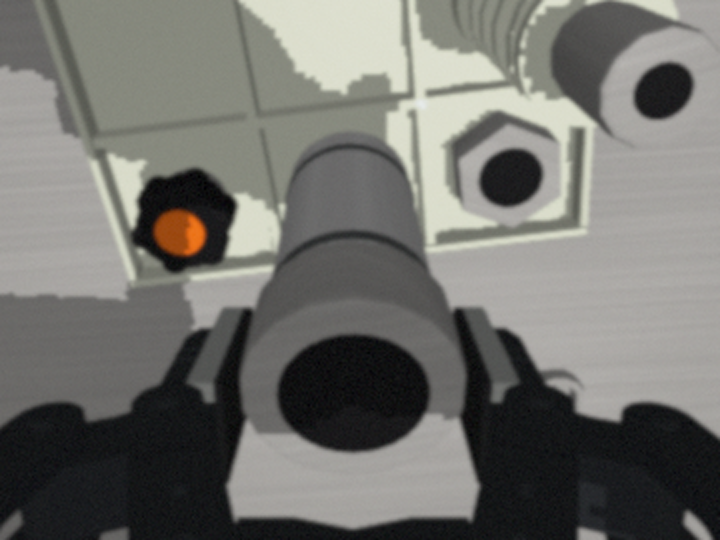

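```bash
python3 -m inch '[[-1,0,3,8,0],[-1,0,0,10,0],[-1,0,0,8,0],[-1,0,0,3,0],[-1,0,0,0,0]]'; python3 -m inch '[[-1,0,0,3,0]]'; python3 st.py
```

```text
clock: 69.5
position: [0.4974, -0.0056, 0.0611]
ee_rot: [-0.079, -0.684, 0.722, 0.064]
contact_force: [-0.2, -0.4, -2.9]
width: 0.0479
clock: 69.58
position: [0.4969, -0.0057, 0.0581]
ee_rot: [-0.079, -0.684, 0.722, 0.064]
contact_force: [0.9, 0.7, -2.0]
width: 0.0478
q [-0.1189  0.3956  1.7119 -0.0426  1.2345  1.525 ] sum 3.342 qd [-0.0049  0.0354  0.0795 -0.0028 -0.1025  0.0012] pos [ 0.4969 -0.0057  0.0581]
```

```bash
python3 -m inch '[[-1,0,0,2,0]]'; python3 -m inch '[[-1,0,0,1.5,0]]'; python3 st.py
```

```text
clock: 69.67
position: [0.4962, -0.0057, 0.0558]
ee_rot: [-0.08, -0.684, 0.722, 0.064]
contact_force: [-0.0, -0.7, -2.1]
width: 0.048
clock: 69.75
position: [0.4959, -0.0058, 0.0556]
ee_rot: [-0.08, -0.684, 0.722, 0.064]
contact_force: [-2.7, 0.2, 16.1]
width: 0.0481
q [-0.1192  0.3974  1.7166 -0.0428  1.2286  1.525 ] sum 3.3427 qd [-0.0027  0.0003  0.0076 -0.0004 -0.0133 -0.0006] pos [ 0.4959 -0.0058  0.0556]
```

```bash
python3 -m inch '[[0.2,0,0,0,0],[0.6,0,0,0,0],[1,0,0,0,0],[1,0,0,0,0],[1,0,0,0,0],[1,0,0,-6,0],[1,0,0,-10,0],[1,0,0,-12,0],[1,0,0,-12,0],[1,0,0,-12,0],[1,0,0,-12,0],[1,0,0,-12,0],[1,0,0,-12,0],[1,0,0,0,0]]'; python3 st.py;  python3 - <<'E'
from h import *
for n in ["side"]:
    d=eyes.get_image(n); cv2.imwrite(f"pics/{n}29.png",d["frame"][:,:,::-1])
E
```

```text
clock: 70.92
position: [0.5181, -0.0045, 0.1537]
ee_rot: [-0.077, -0.684, 0.723, 0.061]
contact_force: [0.7, -0.4, 1.0]
width: 0.0851
q [-0.1125  0.3376  1.5386 -0.0395  1.4583  1.5215] sum 3.3345 qd [-0.0002  0.0009  0.0185  0.0011 -0.0073 -0.0002] pos [ 0.5181 -0.0045  0.1537]
```

View pics/side29.png

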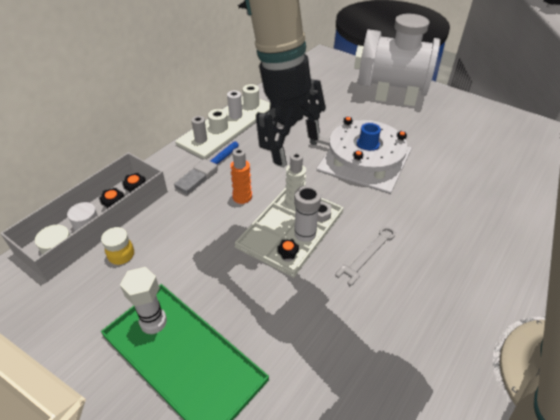

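```bash
python3 -m inch '[[1,-10,-2,0,0],[1,-14,-3,0,0],[1,-17,-4,0,0],[1,-17,-4,0,0],[1,-17,-4,0,0],[1,-17,-4,0,0],[1,-17,-4,0,0],[1,-17,-4,0,0],[1,-17,-4,0,0],[1,-17,-4,0,0],[1,-17,-4,0,0],[1,-17,-4,0,0],[1,-17,-4,0,0],[1,-17,-4,0,0],[1,-17,-4,0,0],[1,-17,-4,0,0],[1,-15,-3,0,0],[1,-10,-2,0,0],[1,-5,0,0,0],[1,0,0,0,0]]'; python3 st.py
```

```text
clock: 72.63
position: [0.5848, 0.3221, 0.1105]
ee_rot: [-0.09, -0.686, 0.718, 0.074]
contact_force: [-0.6, -0.7, 0.4]
width: 0.0851
q [0.3595 0.5978 1.2084 0.066  1.5601 1.9686] sum 3.3663 qd [ 0.0113  0.0116  0.0019 -0.0124  0.0045  0.0015] pos [0.5848 0.3221 0.1105]
```

```bash
python3 -m inch '[[1,5,-6,0,0],[1,5,-6,0,0],[1,0,0,0,0],[1,0,0,0,0]]'; python3 st.py;  python3 - <<'E'
from h import *
s=manip.get_state(); print(s["ee_rot"])
for n in ["side","wrist"]:
    d=eyes.get_image(n); im=d["frame"][:,:,::-1].copy()
    x0,y0,w,h=(60,140,200,200) if n=="side" else (100,100,360,270)
    k=2.8 if n=="side" else 2
    cv2.imwrite(f"pics/{n}30.png",cv2.resize(im[y0:y0+h,x0:x0+w],None,fx=k,fy=k,interpolation=cv2.INTER_CUBIC))
E
```

```text
clock: 72.97
position: [0.5965, 0.3083, 0.1077]
ee_rot: [-0.091, -0.685, 0.719, 0.074]
contact_force: [0.0, 0.3, -0.3]
width: 0.0855
q [0.3378 0.6079 1.1964 0.0594 1.5651 1.9491] sum 3.3694 qd [-0.0283  0.0002 -0.0012 -0.018  -0.0027 -0.0062] pos [0.5965 0.3083 0.1077]
[-0.0911624  -0.68530459  0.71873632  0.07392655]
```

View pics/side30.png

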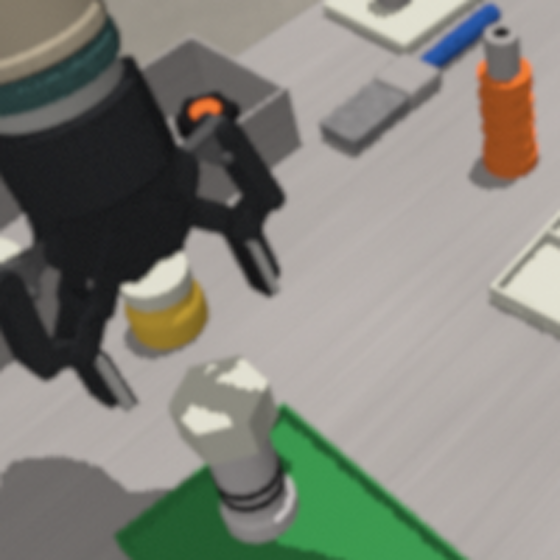

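View pics/wrist30.png

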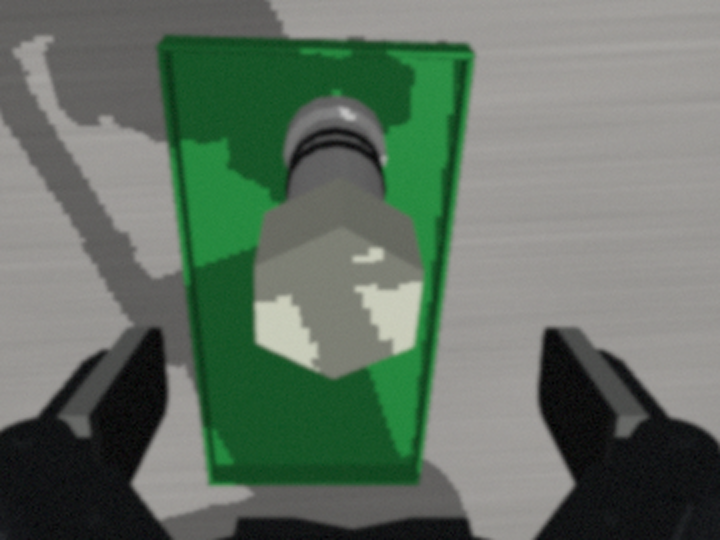

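```bash
python3 -m inch '[[1,-3,0,8,0],[1,0,0,12,0],[1,0,0,12,0],[1,0,0,8,0],[1,0,0,3,0],[1,0,0,0,0],[1,0,0,0,0]]'; python3 st.py;  python3 - <<'E'
from h import *
for n in ["wrist"]:
    d=eyes.get_image(n); im=d["frame"][:,:,::-1].copy()
    x0,y0,w,h=(100,100,360,270)
    k=2
    cv2.imwrite(f"pics/{n}31.png",cv2.resize(im[y0:y0+h,x0:x0+w],None,fx=k,fy=k,interpolation=cv2.INTER_CUBIC))
E
```

```text
clock: 73.65
position: [0.586, 0.3102, 0.0641]
ee_rot: [-0.09, -0.685, 0.72, 0.074]
contact_force: [-0.9, -0.0, -0.4]
width: 0.0854
q [0.3442 0.6226 1.2802 0.0625 1.4644 1.9512] sum 3.3672 qd [-0.0003  0.0003  0.0047  0.0022 -0.002   0.0008] pos [0.586  0.3102 0.0641]
```

View pics/wrist31.png

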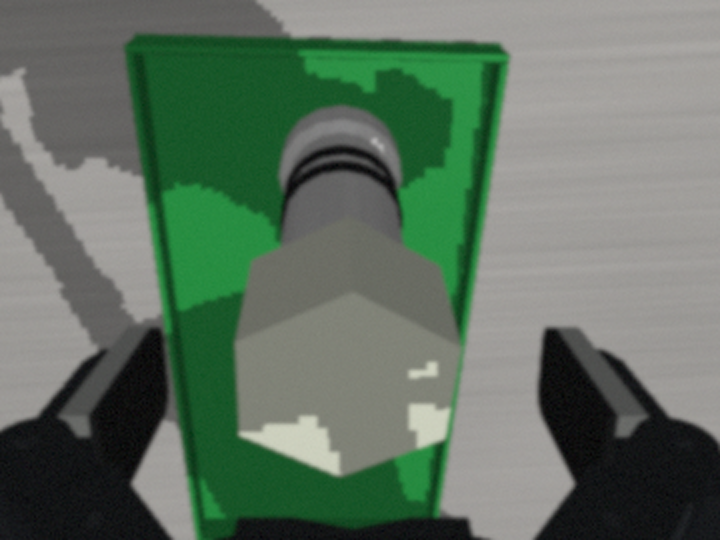

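```bash
python3 -m inch '[[1,0,0,3,0],[-1,0,0,0,0],[-1,0,0,0,0],[-1,0,0,0,0],[-1,0,0,0,0],[-1,0,0,0,0],[-1,0,0,0,0]]' 70; python3 -m inch '[[-1,0,0,-6,0],[-1,0,0,-10,0],[-1,0,0,-12,0],[-1,0,0,-12,0],[-1,0,0,-12,0],[-1,0,0,-10,0],[-1,0,0,0,0]]'; python3 st.py
```

```text
clock: 74.28
position: [0.5873, 0.3114, 0.0631]
ee_rot: [-0.087, -0.685, 0.72, 0.073]
contact_force: [-0.3, -0.1, -0.2]
width: 0.0452
clock: 74.87
position: [0.6012, 0.3108, 0.124]
ee_rot: [-0.091, -0.684, 0.72, 0.074]
contact_force: [0.8, -0.1, -4.1]
width: 0.0452
q [0.3388 0.6064 1.1583 0.0596 1.604  1.9551] sum 3.3687 qd [-0.0012  0.0075  0.0134 -0.0016 -0.0067 -0.0008] pos [0.6012 0.3108 0.124 ]
```

```bash
python3 -m inch '[[-1,9,0,-2,0],[-1,14,1,-1,0],[-1,16,1,-2,0],[-1,16,1,-2,0],[-1,16,1,-2,0],[-1,16,1,-2,0],[-1,16,1,-2,0],[-1,16,1,-2,0],[-1,16,1,-2,0],[-1,16,1,-2,0],[-1,16,1,-2,0],[-1,16,1,-2,0],[-1,16,1,-2,0],[-1,12,1,-1,0],[-1,8,0,0,0],[-1,4,0,0,0],[-1,0,0,0,0],[-1,0,0,0,0]]'; python3 st.py
```

```text
clock: 76.37
position: [0.5782, 0.0584, 0.1627]
ee_rot: [-0.093, -0.681, 0.723, 0.074]
contact_force: [-0.3, 0.0, -3.9]
width: 0.0452
q [-0.0046  0.4509  1.3411 -0.0207  1.5866  1.6279] sum 3.3786 qd [-0.007  -0.0014  0.0022  0.0073 -0.0017 -0.003 ] pos [0.5782 0.0584 0.1627]
```

```bash
python3 -m inch '[[-1,-7,2,0,0],[-1,0,0,30,0],[-1,0,0,30,0],[-1,0,0,0,0],[-1,0,0,0,0],[-1,0,0,0,0],[-1,0,0,0,0],[-1,0,0,0,0],[-1,0,0,0,0]]'; python3 st.py;  python3 - <<'E'
from h import *
s=manip.get_state(); print(s["ee_rot"])
for n in ["side","wrist"]:
    d=eyes.get_image(n); im=d["frame"][:,:,::-1].copy()
    x0,y0,w,h=(225,120,140,150) if n=="side" else (100,100,360,270)
    k=4 if n=="side" else 2
    cv2.imwrite(f"pics/{n}32.png",cv2.resize(im[y0:y0+h,x0:x0+w],None,fx=k,fy=k,interpolation=cv2.INTER_CUBIC))
E
```

```text
clock: 77.12
position: [0.567, 0.0736, 0.1079]
ee_rot: [-0.087, -0.684, 0.721, 0.072]
contact_force: [-0.3, 0.3, -4.3]
width: 0.0449
q [ 0.0158  0.4666  1.4533 -0.012   1.4488  1.6421] sum 3.3687 qd [ 0.0058 -0.0079 -0.0255  0.0009  0.0074  0.0009] pos [0.567  0.0736 0.1079]
[-0.08749018 -0.68379178  0.72080221  0.0722388 ]
```

View pics/side32.png

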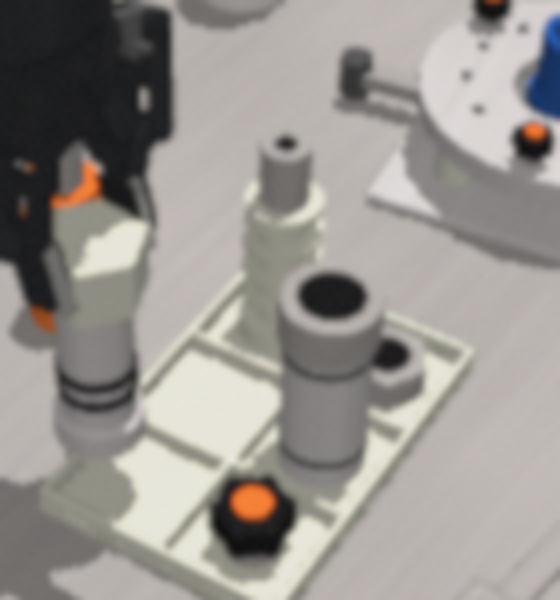

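View pics/wrist32.png

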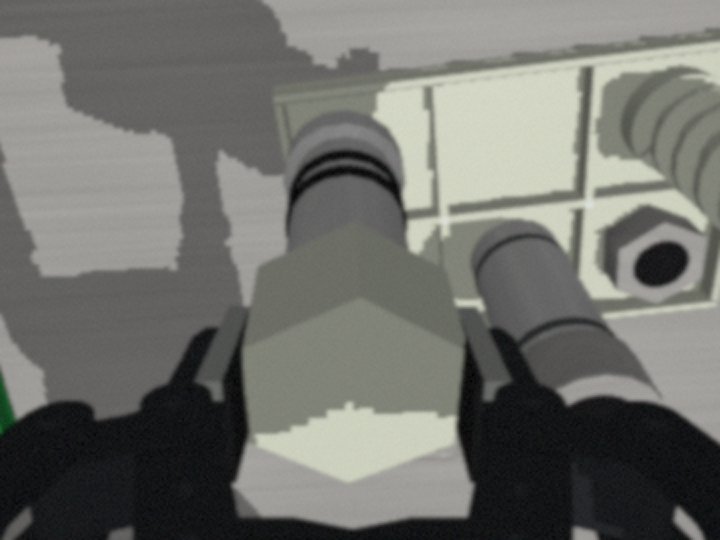

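```bash
python3 -m inch '[[-1,7,2,0,0],[-1,0,0,10,0],[-1,0,0,10,0],[-1,0,0,8,0],[-1,0,0,4,0],[-1,0,0,0,0],[-1,0,0,0,0]]'; python3 st.py
```

```text
clock: 77.8
position: [0.5557, 0.0643, 0.0741]
ee_rot: [-0.088, -0.683, 0.721, 0.072]
contact_force: [0.4, 0.4, -5.0]
width: 0.045
q [ 0.0016  0.4776  1.5263 -0.0154  1.3655  1.6317] sum 3.3693 qd [-0.0008  0.0102  0.0164  0.0036 -0.0074 -0.0014] pos [0.5557 0.0643 0.0741]
```

```bash
python3 -m inch '[[-1,0,0,5,0],[-1,0,0,1,0]]'; python3 -m inch '[[-1,0,0,2,0]]';  python3 -m inch '[[-1,0,0,1.5,0]]'; python3 st.py
```

```text
clock: 77.97
position: [0.5545, 0.0643, 0.0678]
ee_rot: [-0.088, -0.683, 0.721, 0.072]
contact_force: [-0.3, 0.1, -5.4]
width: 0.0451
clock: 78.05
position: [0.5545, 0.0643, 0.0658]
ee_rot: [-0.087, -0.683, 0.721, 0.072]
contact_force: [0.3, 0.0, -5.3]
width: 0.0451
clock: 78.13
position: [0.5541, 0.0643, 0.0642]
ee_rot: [-0.087, -0.683, 0.721, 0.072]
contact_force: [0.5, -0.6, -4.7]
width: 0.045
q [ 0.0017  0.4836  1.5431 -0.0154  1.3417  1.6318] sum 3.3684 qd [ 0.0015  0.0067  0.0251 -0.0012 -0.0473  0.0007] pos [0.5541 0.0643 0.0642]
```

```bash
python3 -m inch '[[-1,0,0,1.5,0]]';  python3 st.py
```

```text
clock: 78.22
position: [0.5544, 0.0645, 0.0639]
ee_rot: [-0.087, -0.683, 0.721, 0.072]
contact_force: [1.0, -0.3, 11.7]
width: 0.0451
q [ 0.0018  0.4834  1.5438 -0.0152  1.3398  1.6319] sum 3.367 qd [ 0.0009 -0.007   0.0112  0.0014 -0.0164 -0.0008] pos [0.5544 0.0645 0.0639]
```

Contact with the floor at the expected height. Releasing and retreating.

```bash
python3 -m inch '[[0.2,0,0,0,0],[0.6,0,0,0,0],[1,0,0,0,0],[1,0,0,0,0],[1,0,0,0,0],[1,0,0,-6,0],[1,0,0,-10,0],[1,0,0,-12,0],[1,0,0,-12,0],[1,0,0,-12,0],[1,0,0,-12,0],[1,0,0,-12,0],[1,0,0,-12,0],[1,0,0,-12,0],[1,0,0,-12,0],[1,0,0,-12,0],[1,0,0,0,0]]'; python3 st.py;  python3 - <<'E'
from h import *
for n in ["side","top"]:
    d=eyes.get_image(n); cv2.imwrite(f"pics/{n}33.png",d["frame"][:,:,::-1])
    im=d["frame"][:,:,::-1]
    x0,y0,w,h=(220,110,200,160) if n=="side" else (225,170,130,100)
    cv2.imwrite(f"pics/{n}33c.png",cv2.resize(im[y0:y0+h,x0:x0+w],None,fx=4,fy=4,interpolation=cv2.INTER_CUBIC)[:600,:800])
E
```

```text
clock: 79.63
position: [0.5871, 0.0665, 0.203]
ee_rot: [-0.083, -0.684, 0.722, 0.067]
contact_force: [1.2, -0.9, -0.5]
width: 0.0857
q [ 0.0049  0.43    1.2709 -0.0145  1.6539  1.6301] sum 3.3547 qd [ 0.0005 -0.0007  0.0195 -0.0001 -0.004  -0.0009] pos [0.5871 0.0665 0.203 ]
```

View pics/side33c.png

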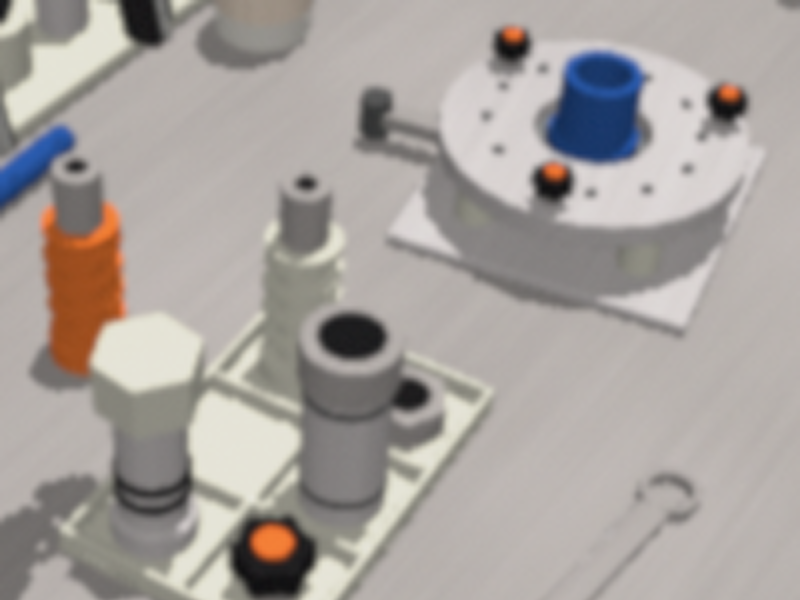

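View pics/top33.png

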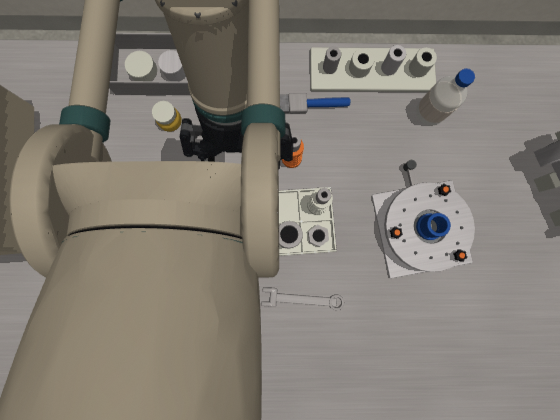

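```bash
python3 -m inch '[[1,-10,0,-3,0],[1,-15,0,-2,0],[1,-16,0,-2,0],[1,-16,0,-2,0],[1,-16,0,-2,0],[1,-16,0,-2,0],[1,-16,0,-2,0],[1,-16,0,-2,0],[1,-16,0,-2,0],[1,-16,0,-2,0],[1,-16,0,-2,0],[1,-16,0,-2,0],[1,-12,0,0,0],[1,-6,0,0,0],[1,0,0,0,0],[1,0,0,0,0]]';  python3 - <<'E'
from h import *
for n in ["side","top"]:
    d=eyes.get_image(n); im=d["frame"][:,:,::-1]
    x0,y0,w,h=(220,140,140,130) if n=="side" else (225,130,130,140)
    cv2.imwrite(f"pics/{n}34c.png",cv2.resize(im[y0:y0+h,x0:x0+w],None,fx=4.2,fy=4.2,interpolation=cv2.INTER_CUBIC))
E
```

```text
clock: 81.07
position: [0.5947, 0.2959, 0.2126]
ee_rot: [-0.09, -0.685, 0.719, 0.076]
contact_force: [-0.5, -0.4, -0.2]
width: 0.0853
```

View pics/side34c.png

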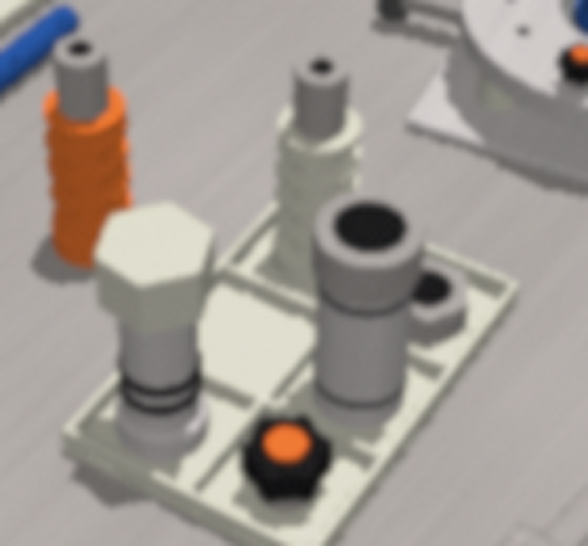

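View pics/top34c.png

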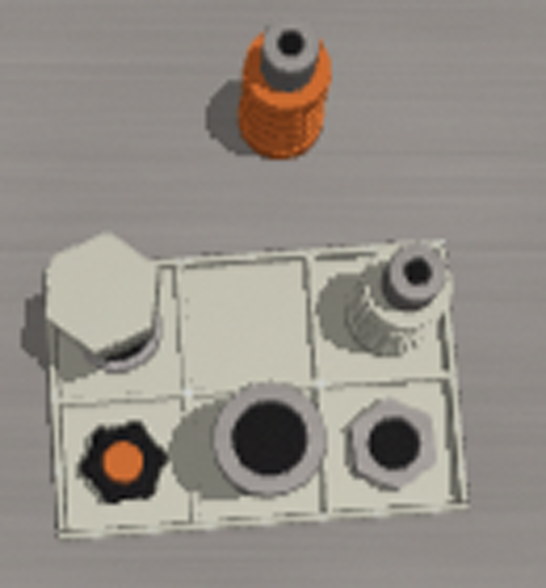

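Run:
```python
from h import *
np.set_printoptions(precision=4,suppress=True)
dt=eyes.get_image("top"); ds=eyes.get_image("side"); ct,cs=cam(dt),cam(ds)
T=lambda x,y:(130+y/4.2-.4,225+x/4.2-.4); S=lambda x,y:(140+y/4.2-.4,220+x/4.2-.4)
for n,a,b in [("sleeve",(269,438),(369,227)),("screw",(417,271),(321,67)),("piston",(102,296),(155,245)),("knob",(124,462),(288,443)),("nut",(394,443),(430,288)),("orange",(291,43),(80,48))]:
    print(n,*tri([(ct,T(*a)),(cs,S(*b))]))
s=manip.get_state();print(s["clock"],s["contact_force"]); print(manip.sign_off())
```

```text
sleeve [ 0.5045 -0.0075  0.1123] 9.698255527371213e-05
screw [ 0.5753 -0.0714  0.1271] 6.356005373023426e-05
piston [0.5659 0.0649 0.1219] 0.0007142958027284042
knob [0.4987 0.0595 0.0332] 5.676315251713177e-05
nut [ 0.5074 -0.0726  0.0198] 0.0008676943318268338
orange [ 0.6781 -0.018   0.1239] 9.082918547998e-06
81.2667 [ 0.3444 -0.5609  0.2289]
the job is handed in; nothing more can be done
None
```

I stood all three tall parts in the green side tray and fitted the nozzle flange down in the forming station's recess. Then I put the screw, sleeve and piston back in their own compartments. The job was handed in at 81.3 s with the gripper open and clear of everything.

**Last checks:**
- **Nozzle:** its top was at z 0.093 m and within 1 mm of the seat centre, measured just after seating; it was still standing there in the final pictures.
- **Tall parts:** all three stand upright in the pictures, with their tops at the expected heights. The sleeve is back in the front middle compartment and the piston in the back left, both about 2 mm from their starting spots. The screw is in the back right, about 4 mm off.
- **Star knob, nut and orange look-alike:** they were at their starting spots within about 1 mm.

**What went wrong or disagreed:**
- The real fingertips sit about 35 mm behind the reported TCP. My first grasp therefore closed on air above the piston head without touching it; I corrected for this in every later grasp.
- The tool gradually leaned towards the base, up to about 13°, because each row starts from the measured pose. I allowed for it, and each part was set down slightly tilted but settled upright.
- Contact while setting parts down read up to 32 N at the wrist (limit 120 N).

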